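Kit up two engine repairs and scrap the broken plug

TASK

Make up the kits for two engine repairs from the parts on the dark rubber mat: put the piston and the whole spark plug in the rectangular tray, the piston standing upright and the plug lying flat on the tray's floor beside it, and put the valve and the coil spring in the round dish, both standing upright on its floor as they stand now; set each part down gently, do not drop it. The other spark plug, whose white porcelain has snapped off, is scrap: push it in through the sprung flap in the top of the scrap box and let it fall to the bottom inside. Do not shift the grease jar or the wrench.

Things in the scene. Friction and masses are not known exactly. Their poses are not given: they have to be found in the camera images.
- piston_center (a point): Aluminium engine piston, loose, standing crown up on the mat (mat top at z = 3 mm): plain cylinder 54 mm in diameter, 48 mm tall, about 160 g, three dark ring grooves near the top. The point is its centre, 24 mm above its foot; z axis up through the crown.
- valve_center (a point): Steel engine valve, loose, standing on its head on the mat: flat round head 32 mm in diameter at the bottom, narrowing within 18 mm of the foot into a stem 8 mm in diameter; 92 mm tall in all, about 60 g. The point is on the stem's axis, half-way up (46 mm above the foot); z axis up along the stem.
- spring_center (a point): Steel coil valve spring, loose, standing on end on the mat: 30 mm outer diameter, 42 mm tall, stiff (grips like a solid cylinder), about 50 g. The point is its centre, 21 mm above its foot; z axis up along the coil's axis.
- plug_center (a point): Whole spark plug, loose, lying level on a flat of its steel hexagon (21 mm across flats, 24 mm over the corners at its sides, 16 mm long); threaded shank on one side, long white porcelain with a steel terminal on the other; 50 g. The point: middle of the hexagon, 10.5 mm above its underside (grip here, across the plug). x axis along the plug: it reaches 54 mm to +x (terminal), 33 mm to -x.
- broken_plug_center (a point): Broken spark plug, loose, lying on the mat: same as the whole one, but its white porcelain is snapped off, so it is only 53 mm long; 42 g. The point: middle of the hexagon, 10.5 mm above its underside (grip here, across the plug). x axis along the plug: it reaches 20 mm to +x (broken stub), 33 mm to -x (thread).
- tray_floor (a point): Rectangular aluminium tray, fixed, open on top: outside 135 mm (its x) by 210 mm (its y) by 16 mm high, walls and floor 3 mm thick. The point is the centre of its inner floor; z up, x along the short side, y along the long side. It stands left, right or ahead of the mat.
- dish_floor (a point): Round steel dish, fixed, open on top: 154 mm across the rim, 20 mm high, inner floor 3 mm above the bench and flat to a radius of 63 mm, low sloping wall. The point is the centre of its inner floor, z up.
- scrap_flap (a point): Green steel scrap box, fixed, 112 (x) by 168 (y) by 112 mm high. In its top a slot 78 (x) by 142 mm (y), shut by a bare steel flap hinged along the slot's +x edge. The point: centre of the flap's upper face, level with the box top. The flap swings down (3 to 8 N, to 1.45 rad) and springs shut. A plug held along x, centred, pushed 35 to 45 mm down and let go there falls in. Floor 109 mm below.
- grease_jar_center (a point): Bystander: small clear jar with a black cap, loose, 56 mm in diameter, 55 mm tall, beyond the mat on the left; the point is its centre. Leave it.
- wrench_grip (a point): Bystander: steel wrench 180 mm long, loose, lying beyond the mat on the right; the point is on its handle. Leave it.
Things that resemble listed ones, but are neither listed nor needed, are in the scene too. Leave any blue or red look-alike of the part that bears piston_center alone.

How it is judged:
At the end, for the whole second after the job is handed in: On the tray floor: piston upright (0.15 rad), whole plug lying (hexagon middle under 18 mm up). On the dish floor, within 60 mm of its centre: valve and spring upright (0.15 rad). Broken plug over 75 mm below the flap in the scrap box. All at rest. Jar and wrench never moved over 20 mm (x of piston_center in the frame of tray_floor between -0.064 and 0.064 m and y of piston_center in the frame of tray_floor between -0.102 and 0.102 m and z of piston_center in the frame of tray_floor between 0.019 and 0.029 m and angle between each of piston_center, valve_center, spring_center's own z axis and vertical below 0.15 rad and x of plug_center in the frame of tray_floor between -0.064 and 0.064 m and y of plug_center in the frame of tray_floor between -0.102 and 0.102 m and z of plug_center in the frame of tray_floor between 0.004 and 0.018 m and horizontal distance between each of valve_center, spring_center and dish_floor below 0.06 m and z of valve_center in the frame of dish_floor between 0.041 and 0.051 m and z of spring_center in the frame of dish_floor between 0.016 and 0.026 m and x of broken_plug_center in the frame of scrap_flap between -0.056 and 0.056 m and y of broken_plug_center in the frame of scrap_flap between -0.084 and 0.084 m and z of broken_plug_center in the frame of scrap_flap between -0.115 and -0.075 m and linear speed of each of piston, valve, spring, plug, broken_plug below 0.02 m/s); the robot touches nothing.
It fails at once if the grease jar or the wrench is pushed more than 20 mm from its place (distance of any of grease_jar_center, wrench_grip from where it was at the start of the episode above 0.02 m).
It fails at once if a kit part is dropped into its tray or dish (it falls about 25 mm or more, faster than 0.7 m/s at the floor) ((horizontal distance between piston_center and tray_floor below 0.12 m and z of piston_center in the frame of tray_floor below 0.04 m and linear speed of piston above 0.7 m/s) or (horizontal distance between plug_center and tray_floor below 0.12 m and z of plug_center in the frame of tray_floor below 0.03 m and linear speed of plug above 0.7 m/s) or (horizontal distance between valve_center and dish_floor below 0.12 m and z of valve_center in the frame of dish_floor below 0.062 m and linear speed of valve above 0.7 m/s) or (horizontal distance between spring_center and dish_floor below 0.12 m and z of spring_center in the frame of dish_floor below 0.037 m and linear speed of spring above 0.7 m/s)).
It also fails if it takes over 120 s, if anything falls off the work surface, if the arm or the gripper's body presses on something with over 40 N, if the wrist force passes 120 N, or if a joint passes its speed limit or range.

ROBOT

A 7-joint arm with a two-finger parallel gripper is mounted at the origin on the work surface. World frame = base frame: x ahead of the robot, y to its left, z up, the work surface at z = 0. Lengths are in m, angles in rad, forces in N, time in s.
With the tool pointing down it reaches from about 0.4 to 0.925 m from the base axis. Payload 5.6 kg.
Tool frame: the origin (TCP) lies at the very end of the fingers, on their centre line; the grasp point (between the pads) lies env.grasp_offset behind it (env.grasp_offset is the distance from the TCP to the grasp point, in m); z points along the fingers, y is the direction in which the jaws open and shut (so a half turn about z gives the same grasp; the last joint's range is limited). The gripper opens to 85 mm and grips with 20 to 120 N. Pads are 22 mm wide; open, the fingers measure 114 mm over their backs; the gripper's body (76 mm by 85 mm) begins 54 mm behind the grasp point. The pads swing forward as they close: fully open they stand 13 mm farther back than shut.
Start: joints at [-1.199, 0.468, -0.012, 1.603, 0.006, 1.071, -0.056], TCP at [0.262, 0.595, 0.207] pointing down, gripper open.
Joint ranges: [-2.53, 2.53], [-0.31, 2.02], [-1.57, 1.55], [0.28, 2.44], [-1.29, 4.43], [0.15, 1.84], [-2.92, 2.92]. Speed limits (rad/s): [2.57, 2.57, 3.14, 3.14, 3.14, 3.14, 3.14].

INTERFACE

Orientations are given as a rotation vector (axis times angle).
In Python, from station import env, vision gives the robot as it stands. The module is installed in compiled form; this text tells all that it offers.
- The arm moves only by the shell command python3 -m crank 'ROWS'. ROWS is JSON, a list that holds one entry, the list of rows, each a list of 7 numbers: the shift along the world's x, y, z in m, then the turn, a rotation vector about the world's x, y, z in rad, then the closure, from 0 (fully open) to 1 (shut). A call has 1 to 20 rows; each row shifts and turns the pose as measured when the row begins; what a row does not reach is not made up. A row lasts 1/8 s, in which the tool goes at most 62.5 mm and 10.7 degrees, less where a joint would pass 70% of its speed; a pose out of reach is approached as far as the arm can. A call with a gripper value outside its range is refused whole. The fingers move at their own pace and stop on an object; the grip force is fixed at half the most. Time passes only in rows, so rows that do not move let the fingers close. It gives the time, the measured TCP pose, the force and the opening at its end, in the units of the state.
- env.get_state(): the state, without advancing time (a new reading comes with each control period).
- vision.camera(name): name is "scene" or "top" or "wrist"; returns a dict with "pixels" (384x512x3 uint8, red, green, blue), "intrinsics" (3x3 intrinsics, pixels), "distortion" ([k1, k2, p1, p2, k3] as OpenCV has them; the pictures are not rectified), "rvec" (rotation vector, rad) and "tvec" (3), from world to camera coordinates, as OpenCV has them; the wrist camera has in their place "hand_eye" (4x4, takes a point from camera to tool coordinates, whose origin is the TCP and whose axes are the flange's). Camera axes: x right, y down, z forward; pixel columns grow to the right and rows downward; lengths in m; the calibration is good to about 2 mm. A picture is of the moment at which its call begins: read the wrist's pose just before it. There is no depth.
- env.sign_off(): hands the job in, once; it reports no verdict.
The state is a dict: "t": time; "joints": joint angles; "joint_vel": joint speeds; "joint_efforts": joint torques, N m; "position": TCP position; "tcp_rot": TCP orientation; "wrist_force": force on the tool from outside, world axes, zero at the start; "torque": the same for the moment, N m; "gripper_width": opening from 0.0 (shut) to 1.0 (fully open).
Only numpy, scipy, OpenCV 4.12 (cv2) and the standard library are available. Lean on these libraries where they do the work, as an engineer would, in place of code of your own. Each camera call takes 0.05 s, during which the arm holds its last target.

## Working session

There is one attempt and no reset: what is moved stays moved. The work goes in short steps, Python scripts to look and compute and a shell command to move; the robot and the scene stay as the last step left them, time stands still between calls to the robot, and variables do not carry over. Pictures are saved under pics/ and viewed, and the job is handed in when it is done.

```bash
mkdir -p pics; cat > h.py <<'E'
import numpy as np, cv2
from station import env, vision
def snap(name,fn=None):
    s=env.get_state(); c=vision.camera(name)
    if fn: cv2.imwrite('pics/'+fn+'.png',cv2.cvtColor(c['pixels'],cv2.COLOR_RGB2BGR))
    return s,c
E
python3 - <<'E'
from h import *
for n in ['scene','top','wrist']:
    s,c=snap(n,n+'0'); print(n,{k:np.round(v,4).tolist() for k,v in c.items() if k!='pixels'})
print(env.get_state(), env.grasp_offset)
E
```

```text
scene {'intrinsics': [[399.5373, 0.0, 255.9281], [0.0, 399.5373, 191.7345], [0.0, 0.0, 1.0]], 'distortion': [0.014, 0.0, 0.0, 0.0, 0.0], 'rvec': [2.031, 1.3691, -0.5233], 'tvec': [-0.2047, -0.2855, 1.314]}
top {'intrinsics': [[385.7283, 0.0, 258.5114], [0.0, 385.7283, 189.8411], [0.0, 0.0, 1.0]], 'distortion': [-0.0666, 0.0, 0.0, 0.0, 0.0], 'rvec': [2.1335, -2.1255, 0.197], 'tvec': [-0.0056, 0.5195, 0.9867]}
wrist {'intrinsics': [[303.9881, 0.0, 252.6893], [0.0, 303.9881, 194.1499], [0.0, 0.0, 1.0]], 'distortion': [-0.0306, 0.0, 0.0, 0.0, 0.0], 'hand_eye': [[0.0008, -0.9615, -0.2747, 0.0692], [1.0, 0.0006, 0.0007, -0.0006], [-0.0005, -0.2747, 0.9615, -0.1656], [0.0, 0.0, 0.0, 1.0]]}
{'t': 0.15, 'joints': array([-1.19900854,  0.46822053, -0.0115986 ,  1.60339487,  0.00600737,
        1.0714093 , -0.05629606]), 'joint_vel': array([ 0.00015568, -0.00315143, -0.0004784 , -0.00117702, -0.00138768,
        0.00104012,  0.00097499]), 'joint_efforts': array([ 1.01830170e-03, -5.32791781e+01,  2.16163206e-02, -2.51550776e+01,
        1.14756331e-02,  5.64655813e-03,  3.07788764e-05]), 'position': array([0.26182612, 0.59443381, 0.20663469]), 'tcp_rot': array([-6.46944603e-01, -3.07407872e+00,  2.17833509e-03]), 'wrist_force': array([-0.29528319, -1.08827645, -0.29272539]), 'torque': array([ 0.01217998, -0.02804744,  0.04425051]), 'gripper_width': 1.001016597367768} 0.0187
```

View pics/top0.png

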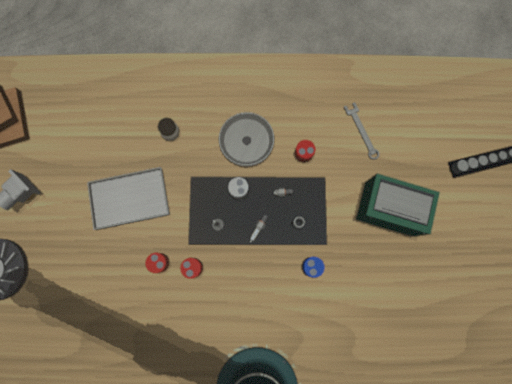

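View pics/scene0.png

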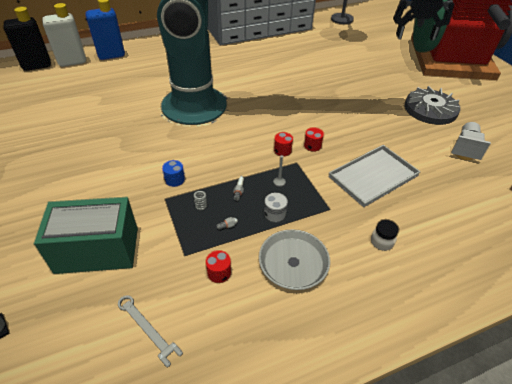

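View pics/wrist0.png

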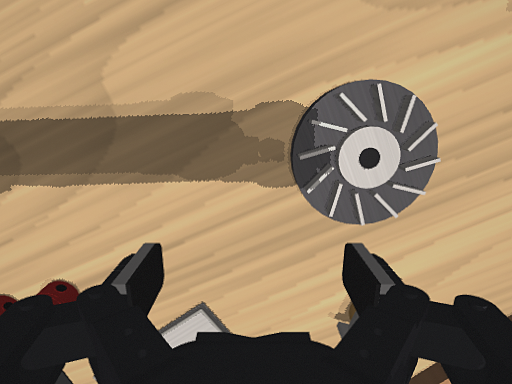

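Top picture (up = +x, left = +y): the piston candidates are the grey one on the mat at (238,188), three red ones at (305,150), (157,263) and (191,268), and a blue one at (314,267). I choose the grey. The plugs are the whole one with long white porcelain (259,228) and the stubby one (283,192). The valve is at (217,225) and the spring at (299,222). Tray (130,198), dish (247,140), box (403,203), jar (168,128), wrench (362,132). Next I'll check close crops.

```bash
python3 - <<'E'
import cv2,numpy as np
a=cv2.imread('pics/top0.png'); 
cv2.imwrite('pics/ct.png',cv2.resize(a[170:250,185:335],None,fx=5.3,fy=5.3,interpolation=cv2.INTER_CUBIC))
a=cv2.imread('pics/scene0.png'); 
cv2.imwrite('pics/cs.png',cv2.resize(a[150:250,160:335],None,fx=4.5,fy=4.5,interpolation=cv2.INTER_CUBIC))
E
```

```text
(no output)
```

View pics/ct.png

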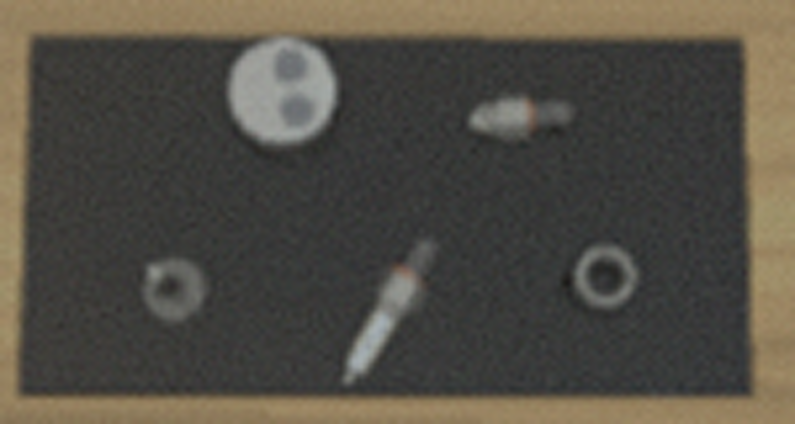

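View pics/cs.png

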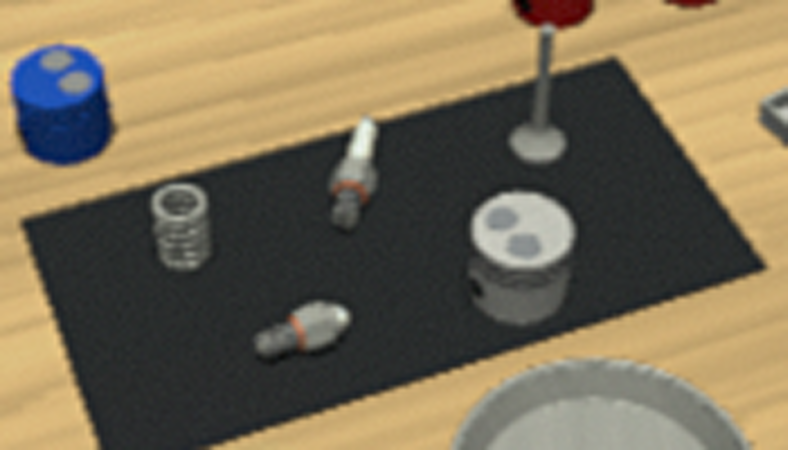

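The crops confirm the choice. The grey piston has no paint, the plug at crop (401,291) has the long porcelain, and the one at (515,117) is the stub. Next come the containers.

```bash
python3 - <<'E'
import cv2,numpy as np
a=cv2.imread('pics/top0.png'); 
def f(n,y0,y1,x0,x1,k): cv2.imwrite('pics/%s.png'%n,cv2.resize(a[y0:y1,x0:x1],None,fx=k,fy=k,interpolation=cv2.INTER_CUBIC))
f('c1',100,240,80,280,4); f('c2',95,245,335,485,4)
E
```

```text
(no output)
```

View pics/c1.png

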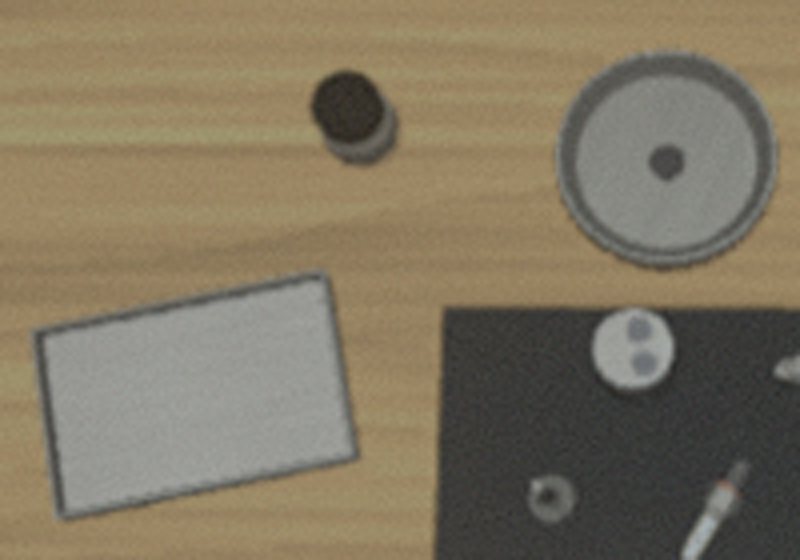

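View pics/c2.png

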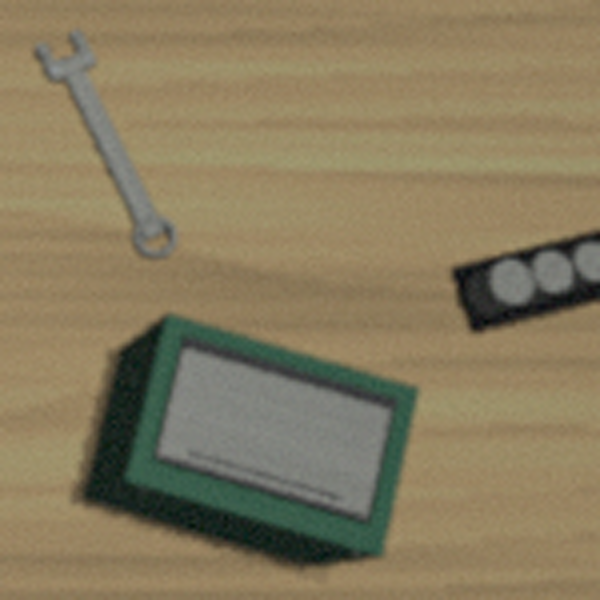

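```bash
cat >> h.py <<'E'
def ray(c,uv,z,s=None):
    p=cv2.undistortPoints(np.array([[uv]],float),c['intrinsics'],c['distortion'])[0,0]
    d=np.array([p[0],p[1],1.])
    if 'rvec' in c:
        R=cv2.Rodrigues(c['rvec'])[0]; o=-R.T@c['tvec']; d=R.T@d
    else:
        H=c['hand_eye']; Rt=cv2.Rodrigues(s['tcp_rot'])[0]
        o=Rt@H[:3,3]+s['position']; d=Rt@H[:3,:3]@d
    return o+d*(z-o[2])/d[2]
E
python3 - <<'E'
from h import *
s,c=snap('top')
def P(n,uv,z): print(n,np.round(ray(c,uv,z),4)); return ray(c,uv,z)
def A(x,y): return (185+(x+.5)/5.3-.5,170+(y+.5)/5.3-.5)
def B(x,y): return (80+(x+.5)/4-.5,100+(y+.5)/4-.5)
def C(x,y): return (335+(x+.5)/4-.5,95+(y+.5)/4-.5)
P('piston',A(283,91),.051); P('valvehead',A(174,289),.008); P('valvetip',A(155,270),.095)
P('spring',A(605,276),.045)
h=P('plug',A(401,291),.021);t=P('tip',A(348,379),.015);e=P('thr',A(430,243),.015)
print('plug yaw',np.arctan2(*(t-e)[[1,0]]), 'ctr along', e+(t-e)*33/87)
h=P('brk',A(517,117),.021);t=P('stub',A(470,120),.015);e=P('thr',A(575,112),.015)
print('brk yaw',np.arctan2(*(t-e)[[1,0]]),'ctr',e+(t-e)*33/53)
T=[P('tray',B(*q),.016) for q in [(35,329),(323,272),(357,458),(62,518)]]
print(np.mean(T,0), [np.linalg.norm(T[i]-T[i-1]) for i in range(4)],np.arctan2(*(T[1]-T[0])[[1,0]]),np.arctan2(*(T[2]-T[3])[[1,0]]))
P('dishrim',B(666.5,160),.020);P('dish ctr',B(667,162),.003)
T=[P('box',C(*q),.112) for q in [(170,316),(417,389),(382,555),(126,483)]]
print(np.mean(T,0), [np.linalg.norm(T[i]-T[i-1]) for i in range(4)],np.arctan2(*(T[1]-T[0])[[1,0]]),np.arctan2(*(T[2]-T[3])[[1,0]]))
T=[P('slot',C(*q),.112) for q in [(187,342),(398,404),(369,522),(154,460)]];print(np.mean(T,0))
P('jar',B(348,106),.055);P('wr',C(110,150),.005)
P('matc1',A(30,38),.003);P('matc2',A(750,395),.003)
for q in [(305,150),(157,263),(191,268),(314,267)]: P('red',q,.05)
E
```

```text
piston [0.5268 0.0512 0.051 ]
valvehead [0.4306 0.1084 0.008 ]
valvetip [0.4317 0.1088 0.095 ]
spring [ 0.4346 -0.1105  0.045 ]
plug [ 0.4289 -0.0088  0.021 ]
tip [0.3844 0.018  0.015 ]
thr [ 0.4543 -0.0238  0.015 ]
plug yaw 2.6024352754031783 ctr along [ 0.42778382 -0.00791226  0.015     ]
brk [ 0.5193 -0.0687  0.021 ]
stub [ 0.5187 -0.0446  0.015 ]
thr [ 0.5232 -0.0994  0.015 ]
brk yaw 1.6520646396983658 ctr [ 0.52039898 -0.06528149  0.015     ]
tray [0.5457 0.473  0.016 ]
tray [0.5871 0.2711 0.016 ]
tray [0.4565 0.2413 0.016 ]
tray [0.4138 0.4434 0.016 ]
[0.50078819 0.35719205 0.016     ] [np.float64(0.1352163387862564), np.float64(0.20611544658041697), np.float64(0.13397757495349416), np.float64(0.20660697825894986)] -1.3687084214109808 -1.3626632040736337
dishrim [0.6681 0.0313 0.02  ]
dish ctr [0.6721 0.0314 0.003 ]
box [ 0.5509 -0.3054  0.112 ]
box [ 0.5043 -0.4633  0.112 ]
box [ 0.3989 -0.4325  0.112 ]
box [ 0.444  -0.2721  0.112 ]
[ 0.47454528 -0.3683185   0.112     ] [np.float64(0.11196104606826104), np.float64(0.16456076895489075), np.float64(0.10980121643854793), np.float64(0.16660985926149016)] -1.8578439217930514 -1.8449558832137296
slot [ 0.5341 -0.3155  0.112 ]
slot [ 0.4946 -0.45    0.112 ]
slot [ 0.4196 -0.4256  0.112 ]
slot [ 0.4585 -0.2905  0.112 ]
[ 0.47668264 -0.37038146  0.112     ]
jar [0.6952 0.2499 0.055 ]
wr [ 0.6979 -0.3028  0.005 ]
matc1 [0.564  0.1884 0.003 ]
matc2 [ 0.3772 -0.1893  0.003 ]
red [ 0.6299 -0.1301  0.05  ]
red [0.3247 0.2593 0.05  ]
red [0.3127 0.1702 0.05  ]
red [ 0.3165 -0.148   0.05  ]
```

```bash
R='[0.0185,-0.0472,-0.002,0,0,-0.077,0]'; python3 -m crank '[[[0.0185,-0.0472,-0.002,0,0,-0.077,0],[0.0185,-0.0472,-0.002,0,0,-0.077,0],[0.0185,-0.0472,-0.002,0,0,-0.077,0],[0.0185,-0.0472,-0.002,0,0,-0.077,0],[0.0185,-0.0472,-0.002,0,0,-0.077,0],[0.0185,-0.0472,-0.002,0,0,-0.077,0],[0.0185,-0.0472,-0.002,0,0,-0.077,0],[0.0185,-0.0472,-0.002,0,0,-0.077,0],[0.0185,-0.0472,-0.002,0,0,-0.077,0],[0.0185,-0.0472,-0.002,0,0,-0.077,0],[0.0185,-0.0472,-0.002,0,0,-0.077,0],[0.0185,-0.0472,-0.002,0,0,-0.077,0],[0.0185,-0.0472,-0.002,0,0,-0.077,0],[0.0185,-0.0472,-0.002,0,0,-0.077,0],[0,0,0,0,0,0,0]]]'
cat >> h.py <<'E'
def rep():
    s=env.get_state(); R=cv2.Rodrigues(s['tcp_rot'])[0]
    print('t',round(s['t'],2),'p',np.round(s['position'],4),'jaw',round(np.degrees(np.arctan2(R[1,1],R[0,1])),1),'tilt',np.round(R[:2,2],4),'F',np.round(s['wrist_force'],1),'w',round(s['gripper_width'],3),'j',np.round(s['joints'],2))
    return s
E
python3 - <<'E'
from h import *
rep(); snap('wrist','w1')
E
```

```text
t: 2.08
position: [0.5241, -0.0883, 0.1781]
tcp_rot: [2.17, 2.268, 0.006]
wrist_force: [-0.5, -0.1, -0.4]
gripper_width: 0.998
t 2.08 p [ 0.5241 -0.0883  0.1781] jaw 2.5 tilt [0.0047 0.001 ] F [-0.5 -0.1 -0.4] w 0.998 j [-0.33  0.32  0.53  1.95 -0.2   0.92  0.34]
```

View pics/w1.png

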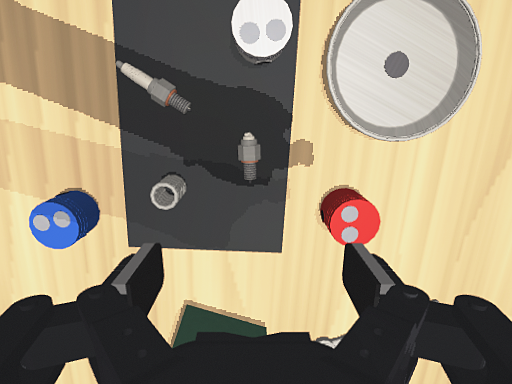

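```bash
python3 - <<'E'
from h import *
s,c=snap('wrist')
im=cv2.cvtColor(c['pixels'],cv2.COLOR_RGB2BGR)
cv2.imwrite('pics/w1c.png',cv2.resize(im[40:220,110:300],None,fx=3.15,fy=3.15,interpolation=cv2.INTER_CUBIC))
for n,uv,z in [('brk hex',(249,149),.024),('brk thr',(250,180),.0135),('brk stub',(248,133),.0135),('plug hex',(162,93),.024),('plug tip',(117,62),.0135),('plug thr',(188,110),.0135),('piston',(262,25),.051),('spring',(163,195),.045),('dish',(397,64),.003)]: print(n,ray(c,uv,z,s).round(4))
E
```

```text
brk hex [ 0.5194 -0.0585  0.024 ]
brk thr [ 0.522  -0.0942  0.0135]
brk stub [ 0.5175 -0.0428  0.0135]
plug hex [ 0.4296 -0.0065  0.024 ]
plug tip [0.3816 0.0222 0.0135]
plug thr [ 0.4536 -0.022   0.0135]
piston [0.5258 0.0536 0.051 ]
spring [ 0.4336 -0.1068  0.045 ]
dish [0.6709 0.0361 0.003 ]
```

View pics/w1c.png

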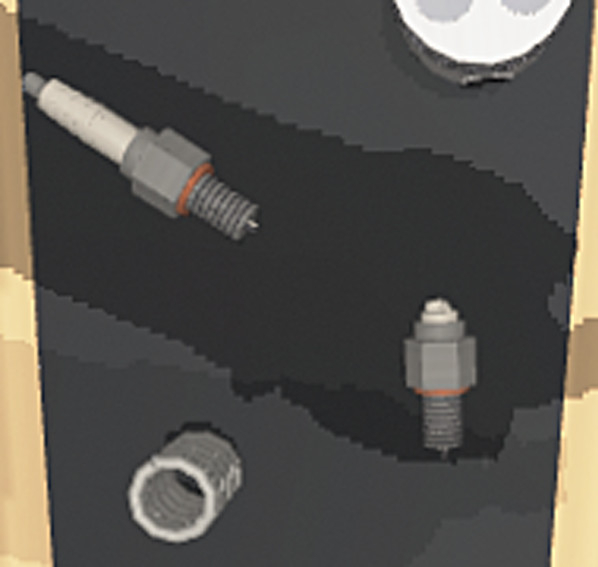

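```bash
python3 -m crank '[[[-0.0045,0.024,-0.03,0,0,0.03,0],[0,0,-0.04,0,0,0,0],[0,0,-0.03,0,0,0,0],[0,0,-0.01,0,0,0,0],[0,0,0,0,0,0,0]]]'
python3 - <<'E'
from h import *
rep(); snap('wrist','w2')
s,c=snap('wrist'); 
for n,uv,z in [('brk hex',(249.4,154.9),.024)]: print(n,ray(c,uv,z,s).round(4))
E
```

```text
t: 2.8
position: [0.5183, -0.0501, 0.0663]
tcp_rot: [-2.111, -2.323, -0.016]
wrist_force: [-0.1, -0.1, 0.4]
gripper_width: 0.998
t 2.8 p [ 0.5183 -0.0501  0.0663] jaw 5.5 tilt [0.0052 0.0092] F [-0.1 -0.1  0.4] w 0.998 j [-0.31  0.47  0.43  2.05 -0.32  0.68  0.43]
brk hex [ 0.5134 -0.0126  0.024 ]
```

View pics/w2.png

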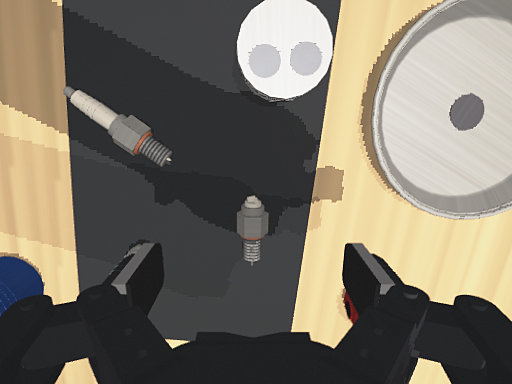

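```bash
python3 - <<'E'
from h import *
s,c=snap('wrist')
for n,uv,z in [('brk hex',(252.5,220),.024),('thr',(252,264),.0135),('stub',(252,198),.0135)]: print(n,ray(c,uv,z,s).round(4))
E
```

```text
brk hex [ 0.5206 -0.0603  0.024 ]
thr [ 0.5242 -0.1016  0.0135]
stub [ 0.519  -0.0467  0.0135]
```

```bash
python3 -m crank '[[[0.002,-0.012,-0.01,0,0,0,0],[0,0,0,0,0,0,0],[0,0,0,0,0,0,0]]]'
python3 - <<'E'
from h import *
rep()
E
```

```text
t: 3.32
position: [0.523, -0.0644, 0.0586]
tcp_rot: [2.113, 2.321, 0.023]
wrist_force: [-0.0, -0.2, 0.7]
gripper_width: 1.003
t 3.33 p [ 0.523  -0.0644  0.0586] jaw 5.4 tilt [0.0116 0.009 ] F [-0.  -0.2  0.7] w 1.003 j [-0.27  0.49  0.42  2.04 -0.34  0.66  0.46]
```

```bash
python3 -m crank '[[[-0.001,0,-0.015,-0.005,0.006,0,0],[0,0,-0.015,-0.004,0.005,0,0],[0,0,-0.01,0,0,0,0],[0,0,0,0,0,0,0]]]'
python3 - <<'E'
from h import *
rep()
E
```

```text
t: 3.82
position: [0.5212, -0.0639, 0.015]
tcp_rot: [-2.114, -2.323, 0.002]
wrist_force: [0.0, 0.3, 0.0]
gripper_width: 1.0
t 3.83 p [ 0.5212 -0.0639  0.015 ] jaw 5.4 tilt [-0.0019 -0.0004] F [0.  0.3 0. ] w 1.0 j [-0.25  0.57  0.39  2.05 -0.37  0.59  0.49]
```

Good. Down to about 7 mm, then close.

```bash
python3 -m crank '[[[0,0,-0.007,0,0,0,0],[0,0,0,0,0,0,0.5],[0,0,0,0,0,0,1],[0,0,0,0,0,0,1],[0,0,0,0,0,0,1],[0,0,0,0,0,0,1],[0,0,0,0,0,0,1],[0,0,0,0,0,0,1]]]'
python3 - <<'E'
from h import *
rep(); snap('wrist','w3')
E
```

```text
t: 4.82
position: [0.5221, -0.064, 0.0085]
tcp_rot: [2.114, 2.323, -0.0]
wrist_force: [-0.0, 0.0, -0.8]
gripper_width: 0.001
t 4.83 p [ 0.5221 -0.064   0.0085] jaw 5.4 tilt [ 0.0003 -0.0004] F [-0.   0.  -0.8] w 0.001 j [-0.24  0.58  0.38  2.05 -0.38  0.58  0.49]
```

View pics/w3.png

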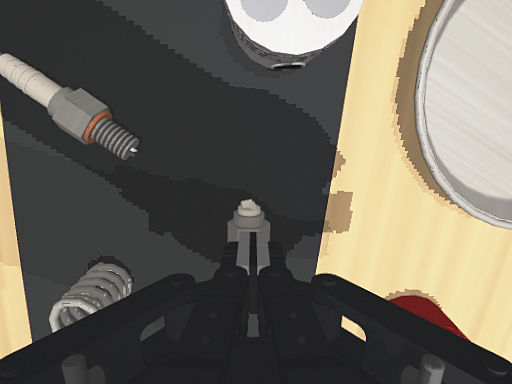

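```bash
python3 -m crank '[[[0,0,0.0,0,0,0,0.7],[0,0,0.0,0,0,0,0.4],[0,0,0,0,0,0,0],[0,0,0,0,0,0,0],[0,0,0.02,0,0,0,0],[0,0,0.02,0,0,0,0],[0,0,0.02,0,0,0,0],[0,0,0.0,0,0,0,0],[0,0,0,0,0,0,0]]]'
python3 - <<'E'
from h import *
rep(); snap('wrist','w4')
E
```

```text
t: 6.0
position: [0.521, -0.0639, 0.069]
tcp_rot: [-2.114, -2.323, 0.002]
wrist_force: [-0.7, -0.0, -0.7]
gripper_width: 0.999
t 6.0 p [ 0.521  -0.0639  0.069 ] jaw 5.4 tilt [-0.0017 -0.0003] F [-0.7 -0.  -0.7] w 0.999 j [-0.3   0.48  0.44  2.03 -0.31  0.7   0.44]
```

View pics/w4.png

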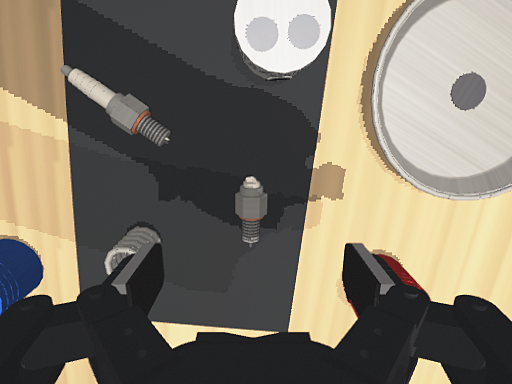

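```bash
python3 - <<'E'
from h import *
s,c=snap('wrist')
for n,uv,z in [('brk hex',(251.5,202),.0205),('thr',(251,244),.0135),('stub',(250,179),.0135)]: print(n,ray(c,uv,z,s).round(4))
im=cv2.imread('pics/w3.png'); cv2.imwrite('pics/w3c.png',cv2.resize(im[180:330,180:330],None,fx=4,fy=4,interpolation=cv2.INTER_CUBIC))
H=np.linalg.inv(c['hand_eye'])
for x in [-.011,0,.011]:
  for z in [0,-.0187,-.035]:
    print(x,z,cv2.projectPoints(np.array([[x,0,z]]),cv2.Rodrigues(H[:3,:3])[0],H[:3,3],c['intrinsics'],c['distortion'])[0].ravel().round(0))
E
```

```text
brk hex [ 0.5202 -0.0622  0.0205]
thr [ 0.5233 -0.0992  0.0135]
stub [ 0.5176 -0.0466  0.0135]
-0.011 0 [252. 247.]
-0.011 -0.0187 [252. 262.]
-0.011 -0.035 [252. 278.]Traceback (most recent call last):
  File "<stdin>", line 8, in <module>
cv2.error: OpenCV(4.12.0) /io/opencv/modules/calib3d/src/calibration_base.cpp:1490: error: (-215:Assertion failed) npoints >= 0 && (depth == CV_32F || depth == CV_64F) in function 'projectPoints'
```

View pics/w3c.png

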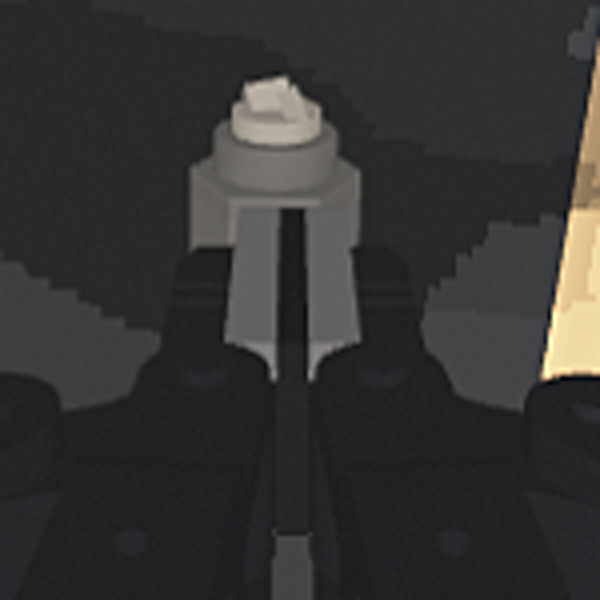

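```bash
python3 - <<'E'
from h import *
s,c=snap('scene')
R=c['rvec'];t=c['tvec']
pr=lambda p:cv2.projectPoints(np.array([p],float),R,t,c['intrinsics'],c['distortion'])[0].ravel()
p=s['position'];print(pr(p),pr(p+[0,0,.0187]))
im=cv2.cvtColor(c['pixels'],cv2.COLOR_RGB2BGR)
for q in (p,p+[.0425,0,.013],p-[.0425,0,-.013]):
    u=pr(q); im[int(round(u[1])),int(round(u[0]))]=(0,255,255)
cv2.imwrite('pics/s4.png',cv2.resize(im[130:250,160:310],None,fx=5,fy=5,interpolation=cv2.INTER_NEAREST))
E
```

```text
[228.37830738 207.34909766] [228.12630504 201.89552483]
```

View pics/s4.png

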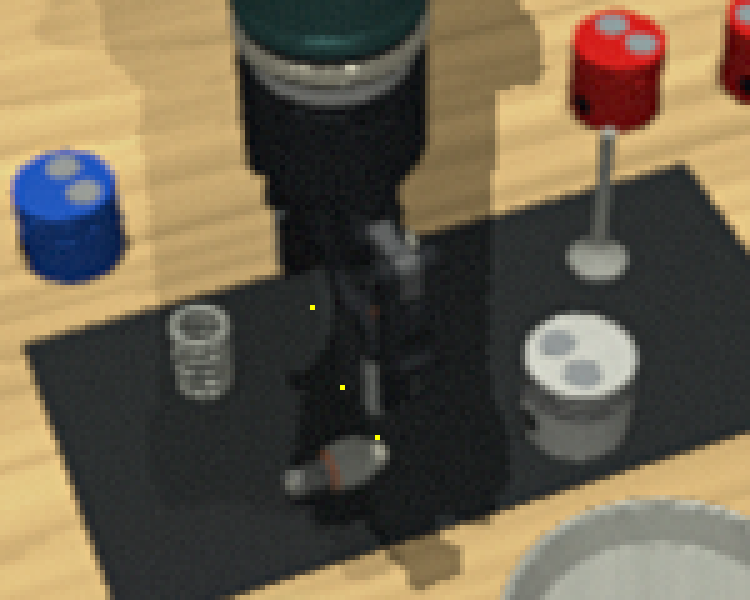

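The scene crop shows the open fingertip (light pad strip ends at (372,412)) about 17 mm higher than the reported TCP implies, and the pads shut above the hexagon. I'll go lower in small steps and watch the force.

```bash
python3 -m crank '[[[0,0,-0.02,0,0,0,0],[0,0,-0.02,0,0,0,0],[0,0,-0.015,0,0,0,0],[0,0,0,0,0,0,0],[0,0,-0.006,0,0,0,0],[0,0,0,0,0,0,0]]]'
python3 - <<'E'
from h import *
rep()
E
```

```text
t: 6.9
position: [0.5205, -0.0643, 0.0045]
tcp_rot: [-2.114, -2.321, 0.005]
wrist_force: [-0.2, -0.8, -0.1]
gripper_width: 0.998
t 6.9 p [ 0.5205 -0.0643  0.0045] jaw 5.4 tilt [-0.004  -0.0008] F [-0.2 -0.8 -0.1] w 0.998 j [-0.24  0.59  0.38  2.05 -0.39  0.57  0.5 ]
```

```bash
python3 -m crank '[[[0,0,-0.008,0,0.003,0,0],[0,0,-0.007,0,0,0,0],[0,0,0,0,0,0,0],[0,0,0,0,0,0,0]]]'
python3 - <<'E'
from h import *
rep(); s,c=snap('scene','s5'); im=cv2.imread('pics/s5.png');cv2.imwrite('pics/s5c.png',cv2.resize(im[130:250,160:310],None,fx=5,fy=5,interpolation=cv2.INTER_CUBIC))
E
```

```text
t: 7.4
position: [0.5212, -0.0643, -0.0108]
tcp_rot: [-2.113, -2.32, 0.007]
wrist_force: [0.2, 0.6, 0.1]
gripper_width: 1.0
t 7.4 p [ 0.5212 -0.0643 -0.0108] jaw 5.4 tilt [-0.0057 -0.0007] F [0.2 0.6 0.1] w 1.0 j [-0.23  0.62  0.36  2.05 -0.4   0.55  0.51]
```

View pics/s5c.png

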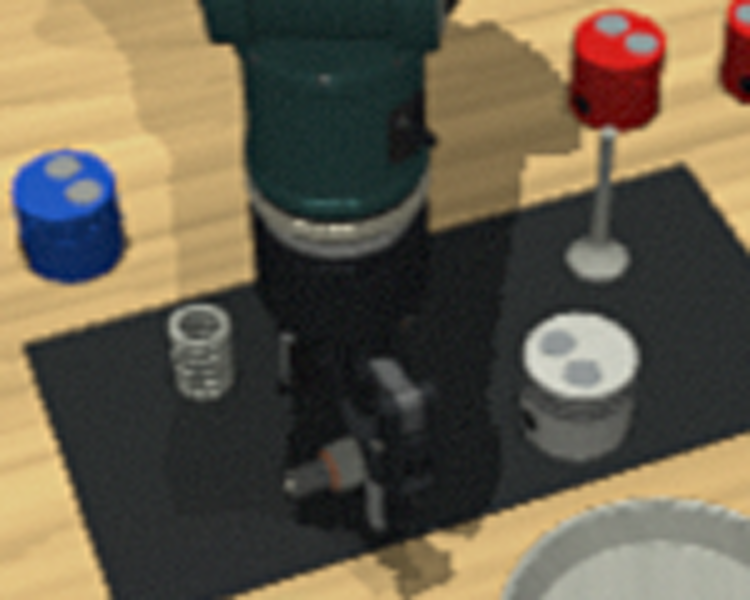

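```bash
python3 -m crank '[[[0,0,0,0,0,0,0.4],[0,0,0,0,0,0,0.6],[0,0,0,0,0,0,0.6],[0,0,0,0,0,0,0.6]]]'; python3 -m crank '[[[0,0,0,0,0,0,1],[0,0,0,0,0,0,1],[0,0,0,0,0,0,1]]]'
```

```text
t: 7.95
position: [0.5215, -0.0642, -0.0104]
tcp_rot: [-2.113, -2.321, 0.006]
wrist_force: [-0.5, -0.1, -0.4]
gripper_width: 0.398
t: 8.32
position: [0.5215, -0.0642, -0.0093]
tcp_rot: [-2.113, -2.32, 0.005]
wrist_force: [-3.5, 0.4, 16.6]
gripper_width: 0.221
```

```bash
python3 -m crank '[[[0,0,0.0005,0,0,0,1],[0,0,0.0,0,0,0,1],[0,0,0,0,0,0,1]]]'; python3 -m crank '[[[0,0,0.01,0,0,0,1],[0,0,0.02,0,0,0,1],[0,0,0.03,0,0,0,1],[0,0,0.03,0,0,0,1],[0,0,0.02,0,0,0,1],[0,0,0,0,0,0,1]]]'
python3 - <<'E'
from h import *
rep(); snap('wrist','w6'); s,c=snap('scene','s6'); im=cv2.imread('pics/s6.png');cv2.imwrite('pics/s6c.png',cv2.resize(im[100:220,160:310],None,fx=5,fy=5,interpolation=cv2.INTER_CUBIC))
E
```

```text
t: 8.7
position: [0.5215, -0.0643, -0.0088]
tcp_rot: [-2.113, -2.32, 0.005]
wrist_force: [-1.1, 0.1, 2.2]
gripper_width: 0.215
t: 9.45
position: [0.5211, -0.0644, 0.106]
tcp_rot: [-2.114, -2.32, 0.005]
wrist_force: [-0.2, 0.2, -1.4]
gripper_width: 0.215
t 9.45 p [ 0.5211 -0.0644  0.106 ] jaw 5.3 tilt [-0.0045 -0.0002] F [-0.2  0.2 -1.4] w 0.215 j [-0.33  0.42  0.48  2.01 -0.27  0.77  0.4 ]
```

View pics/w6.png

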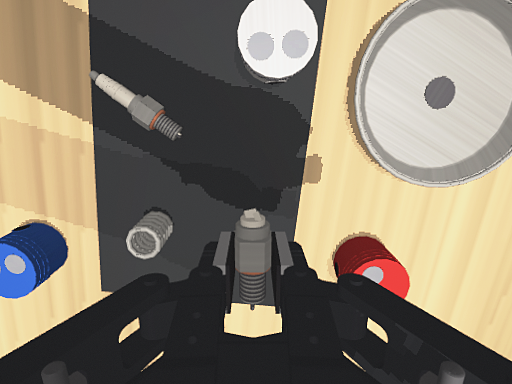

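View pics/s6c.png

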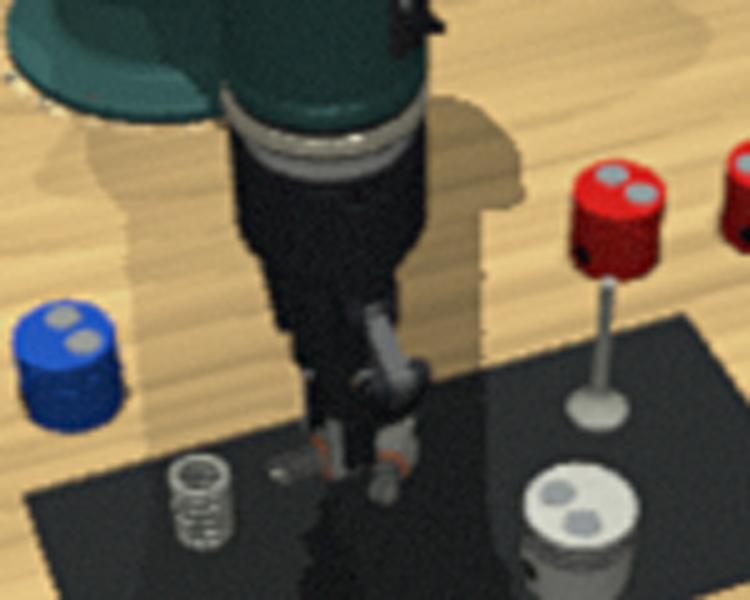

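```bash
python3 -m crank '[[[0,0,0.035,0,0,0,1],[-0.004,-0.023,0.02,0,0,0.1,1],[-0.004,-0.023,0.01,0,0,0.1,1],[-0.004,-0.023,0,0,0,0.1,1],[-0.004,-0.023,0,0,0,0.1,1],[-0.004,-0.023,0,0,0,0.1,1],[-0.004,-0.023,0,0,0,0.1,1],[-0.004,-0.023,0,0,0,0.1,1],[-0.004,-0.023,0,0,0,0.1,1],[-0.004,-0.023,0,0,0,0.1,1],[-0.004,-0.023,0,0,0,0.1,1],[-0.004,-0.023,0,0,0,0.1,1],[0,0,0,0,0,0,1],[0,0,0,0,0,0,1]]]'
python3 - <<'E'
from h import *
rep(); snap('wrist','w7'); snap('top','t7'); im=cv2.imread('pics/t7.png');cv2.imwrite('pics/t7c.png',cv2.resize(im[120:260,320:470],None,fx=4,fy=4,interpolation=cv2.INTER_CUBIC))
E
```

```text
t: 11.3
position: [0.4634, -0.3197, 0.1521]
tcp_rot: [-0.528, -3.069, 0.03]
wrist_force: [-0.4, -0.2, -0.5]
gripper_width: 0.212
t 11.3 p [ 0.4634 -0.3197  0.1521] jaw 70.5 tilt [-0.0299 -0.0147] F [-0.4 -0.2 -0.5] w 0.212 j [ 0.24  0.4   0.36  1.88 -0.14  0.91  1.9 ]
```

View pics/w7.png

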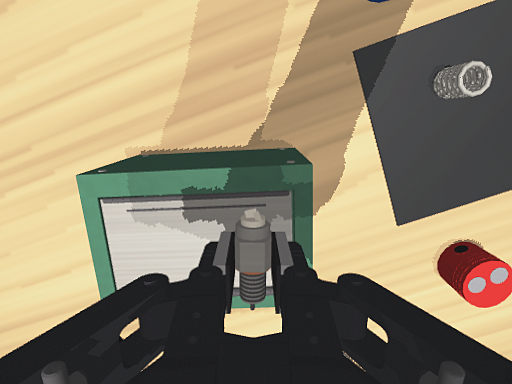

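View pics/t7c.png

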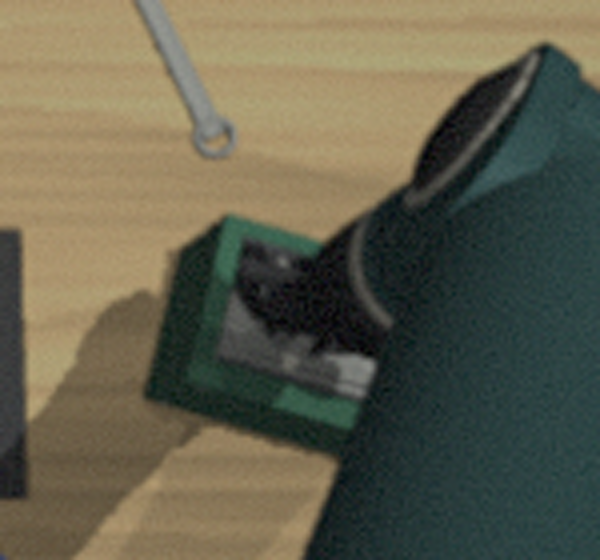

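```bash
python3 - <<'E'
from h import *
s,c=snap('wrist')
for n,uv,z in [('boxA',(78,176),.112),('boxB',(312,163),.112),('slotA',(99,198),.112),('slotB',(290,191),.112)]: print(n,ray(c,uv,z,s).round(4))
im=cv2.imread('pics/w7.png');cv2.imwrite('pics/w7c.png',cv2.resize(im[140:320,70:330],None,fx=3,fy=3,interpolation=cv2.INTER_CUBIC))
E
```

```text
boxA [ 0.3994 -0.4306  0.112 ]
boxB [ 0.445  -0.2716  0.112 ]
slotA [ 0.419  -0.4234  0.112 ]
slotB [ 0.459  -0.2918  0.112 ]
```

View pics/w7c.png

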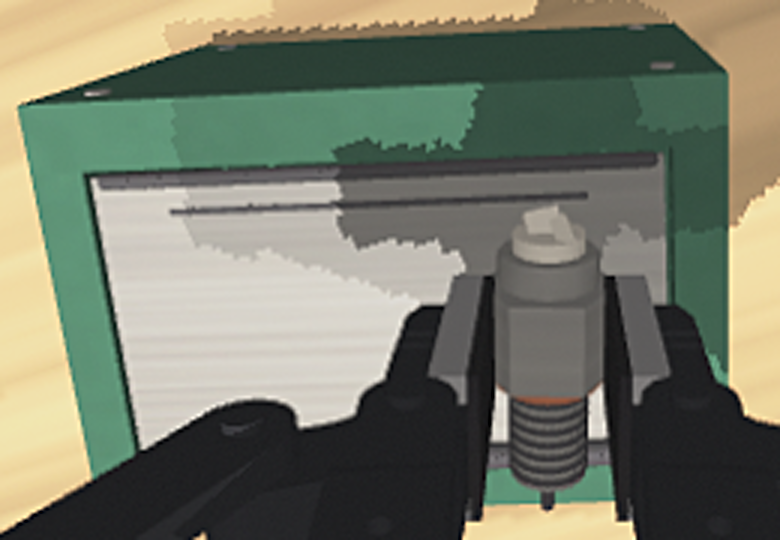

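```bash
python3 -m crank '[[[0.002,-0.016,0.005,0.008,-0.015,0.03,1],[0.002,-0.016,0.005,0.007,-0.015,0.025,1],[0,0,0,0,0,0,1],[0,0,0,0,0,0,1]]]'
python3 - <<'E'
from h import *
rep()
E
```

```text
t: 11.95
position: [0.4697, -0.3478, 0.1627]
tcp_rot: [0.436, 3.109, 0.002]
wrist_force: [1.1, 1.3, -0.9]
gripper_width: 0.214
t 11.95 p [ 0.4697 -0.3478  0.1627] jaw 74.1 tilt [0.002  0.0011] F [ 1.1  1.3 -0.9] w 0.214 j [ 0.31  0.41  0.35  1.83 -0.17  0.93  2.03]
```

```bash
python3 -m crank '[[[0,-0.019,0,0,0,0,1],[0,0,-0.01,0,0,0,1],[0,0,-0.01,0,0,0,1],[0,0,0,0,0,0,1]]]'
python3 - <<'E'
from h import *
rep()
E
```

```text
t: 12.45
position: [0.4698, -0.3661, 0.1402]
tcp_rot: [-0.434, -3.111, -0.004]
wrist_force: [0.2, -0.2, -0.5]
gripper_width: 0.215
t 12.45 p [ 0.4698 -0.3661  0.1402] jaw 74.1 tilt [0.0001 0.0025] F [ 0.2 -0.2 -0.5] w 0.215 j [ 0.34  0.46  0.34  1.82 -0.19  0.9   2.07]
```

```bash
python3 -m crank '[[[0,0,-0.015,0,0,0,1],[0,0,-0.015,0,0,0,1],[0,0,-0.01,0,0,0,1],[0,0,-0.01,0,0,0,1],[0,0,0,0,0,0,1]]]'; python3 -m crank '[[[0,0,-0.01,0,0,0,1],[0,0,-0.01,0,0,0,1],[0,0,-0.008,0,0,0,1],[0,0,0,0,0,0,1]]]'
python3 - <<'E'
from h import *
rep()
E
```

```text
t: 13.08
position: [0.4695, -0.3654, 0.0865]
tcp_rot: [-0.433, -3.11, -0.005]
wrist_force: [-2.3, 0.8, 2.8]
gripper_width: 0.114
t: 13.58
position: [0.4689, -0.3658, 0.0585]
tcp_rot: [-0.434, -3.11, -0.005]
wrist_force: [-3.2, 2.7, 2.4]
gripper_width: 0.078
t 13.57 p [ 0.4689 -0.3658  0.0585] jaw 74.1 tilt [-0.0009  0.0036] F [-3.2  2.7  2.4] w 0.078 j [ 0.38  0.57  0.3   1.86 -0.25  0.75  2.11]
```

```bash
python3 - <<'E'
from h import *
snap('wrist','w8'); im=cv2.imread('pics/w8.png');cv2.imwrite('pics/w8c.png',cv2.resize(im[140:384,120:390],None,fx=2.4,fy=2.4,interpolation=cv2.INTER_CUBIC))
E
```

```text
(no output)
```

View pics/w8c.png

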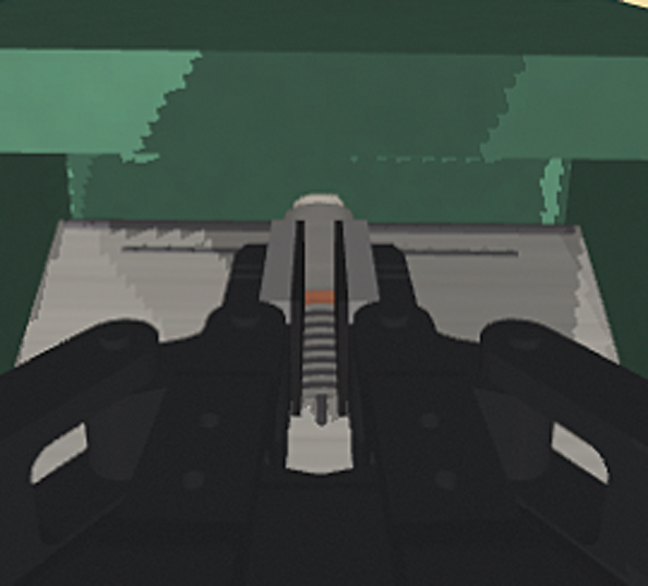

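```bash
python3 -m crank '[[[0,0,-0.008,0,0,0,1],[0,0,0,0,0,0,1]]]'; python3 -m crank '[[[0,0,0,0,0,0,0.7],[0,0,0,0,0,0,0.5],[0,0,0,0,0,0,0.5],[0,0,0,0,0,0,0.5]]]'
python3 - <<'E'
from h import *
rep();snap('wrist','w9')
E
```

```text
t: 13.88
position: [0.4682, -0.3656, 0.0501]
tcp_rot: [-0.434, -3.109, -0.006]
wrist_force: [-4.1, 1.0, 0.4]
gripper_width: 0.061
t: 14.38
position: [0.4692, -0.3651, 0.0501]
tcp_rot: [-0.433, -3.11, -0.006]
wrist_force: [-0.9, 0.9, 0.9]
gripper_width: 0.502
t 14.38 p [ 0.4692 -0.3651  0.0501] jaw 74.1 tilt [-0.0007  0.0042] F [-0.9  0.9  0.9] w 0.502 j [ 0.38  0.59  0.3   1.86 -0.25  0.73  2.11]
```

View pics/w9.png

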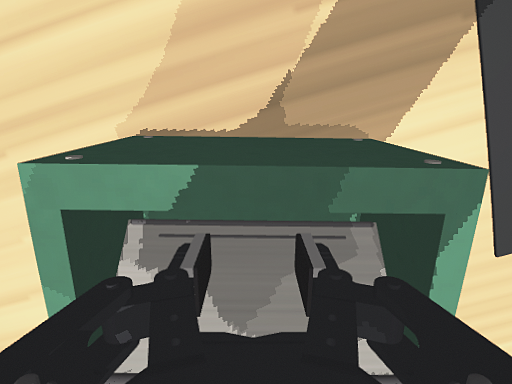

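```bash
python3 -m crank '[[[0,0,0.02,0,0,0,0.5],[0,0,0.03,0,0,0,0.5],[0,0,0.03,0,0,0,0.5],[0,0,0.03,0,0,0,0],[0,0,0.01,0,0,0,0],[-0.003,0.022,0,0,0,-0.115,0],[-0.003,0.022,0,0,0,-0.115,0],[-0.003,0.022,0,0,0,-0.115,0],[-0.003,0.022,0,0,0,-0.115,0],[-0.003,0.022,0,0,0,-0.115,0],[-0.003,0.022,0,0,0,-0.115,0],[-0.003,0.022,0,0,0,-0.115,0],[-0.003,0.022,0,0,0,-0.115,0],[-0.003,0.022,0,0,0,-0.115,0],[-0.003,0.022,0,0,0,-0.115,0],[-0.003,0.015,0,0,0,-0.1,0],[0,0,0,0,0,0,0],[0,0,0,0,0,0,0]]]'
python3 - <<'E'
from h import *
rep();snap('wrist','w10');snap('scene','s10')
E
```

```text
t: 16.68
position: [0.442, -0.1273, 0.1837]
tcp_rot: [2.203, 2.215, -0.015]
wrist_force: [0.1, -0.2, 0.7]
gripper_width: 1.0
t 16.68 p [ 0.442  -0.1273  0.1837] jaw 0.3 tilt [ 0.0057 -0.019 ] F [ 0.1 -0.2  0.7] w 1.0 j [-0.28  0.17  0.53  2.11 -0.09  0.88  0.31]
```

View pics/w10.png

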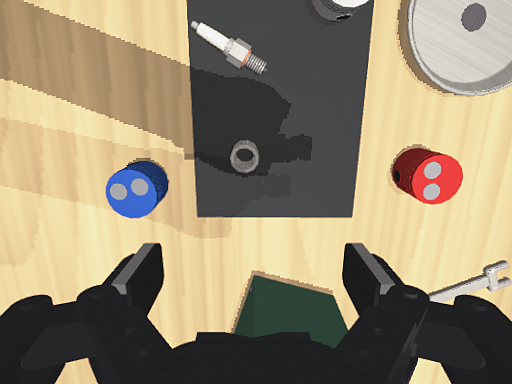

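View pics/s10.png

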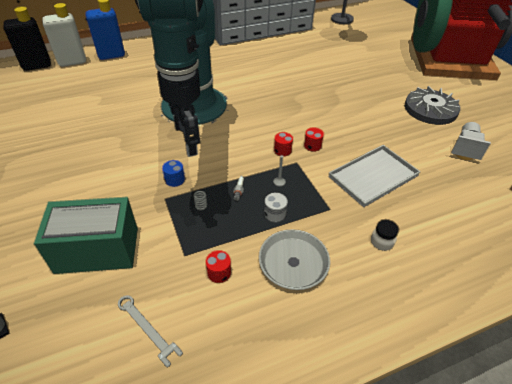

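```bash
python3 - <<'E'
from h import *
s,c=snap('wrist')
for n,uv,z in [('spring top',(244,157),.045),('plug hex',(238,52),.021),('plug tip',(192,23),.0135),('plug thr',(265,70),.0135),('dish',(474,17),.003)]: print(n,ray(c,uv,z,s).round(4))
E
```

```text
spring top [ 0.4341 -0.109   0.045 ]
plug hex [ 0.428  -0.0083  0.021 ]
plug tip [0.3824 0.0193 0.0135]
plug thr [ 0.4553 -0.0242  0.0135]
dish [0.6717 0.0317 0.003 ]
```

```bash
python3 -m crank '[[[-0.007,0.012,-0.02,0.01,0.003,0,0],[0,0.003,-0.03,0.009,0.003,0,0],[0,0,-0.03,0,0,0,0],[0,0,-0.02,0,0,0,0],[0,0,0,0,0,0,0],[0,0,0,0,0,0,0]]]'
python3 - <<'E'
from h import *
rep()
E
```

```text
t: 17.58
position: [0.4362, -0.116, 0.082]
tcp_rot: [2.218, 2.221, 0.002]
wrist_force: [-0.7, -0.6, 0.6]
gripper_width: 1.001
t 17.57 p [ 0.4362 -0.116   0.082 ] jaw 0.1 tilt [ 0.0028 -0.001 ] F [-0.7 -0.6  0.6] w 1.001 j [-0.21  0.35  0.47  2.2  -0.26  0.64  0.44]
```

```bash
python3 -m crank '[[[-0.002,0.006,-0.02,0,0.002,0,0],[0,0,-0.02,0,0,0,0],[0,0,-0.02,0,0,0,0],[0,0,-0.01,0,0,0,0],[0,0,0,0,0,0,0],[0,0,0,0,0,0,0]]]'
python3 - <<'E'
from h import *
rep();snap('wrist','w11')
E
```

```text
t: 18.32
position: [0.4402, -0.1111, 0.016]
tcp_rot: [2.213, 2.215, 0.014]
wrist_force: [-0.7, -0.1, 0.1]
gripper_width: 0.998
t 18.32 p [ 0.4402 -0.1111  0.016 ] jaw 0.1 tilt [ 0.0138 -0.0014] F [-0.7 -0.1  0.1] w 0.998 j [-0.14  0.48  0.37  2.22 -0.37  0.48  0.53]
```

View pics/w11.png

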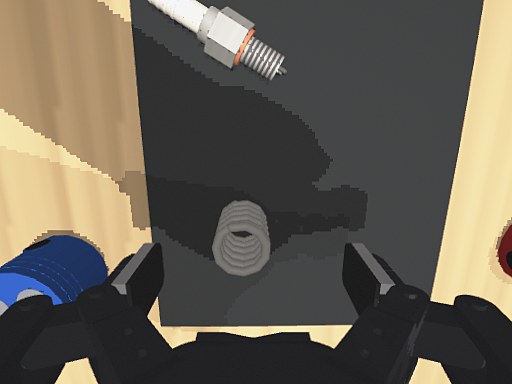

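```bash
python3 -m crank '[[[-0.005,0.001,-0.006,0.001,0.013,0,0],[0,0,-0.008,0,0,0,0],[0,0,-0.002,0,0,0,0],[0,0,0,0,0,0,0]]]'
python3 - <<'E'
from h import *
rep()
E
```

```text
t: 18.88
position: [0.4354, -0.1099, -0.0004]
tcp_rot: [2.219, 2.222, 0.001]
wrist_force: [-0.1, 0.6, 0.1]
gripper_width: 0.999
t 18.88 p [ 4.354e-01 -1.099e-01 -4.000e-04] jaw 0.1 tilt [ 0.0013 -0.0003] F [-0.1  0.6  0.1] w 0.999 j [-0.12  0.51  0.35  2.23 -0.39  0.46  0.54]
```

```bash
python3 -m crank '[[[-0.001,0,-0.002,0,0,0,0.3],[0,0,0,0,0,0,0.6],[0,0,0,0,0,0,0.8],[0,0,0,0,0,0,1],[0,0,0,0,0,0,1],[0,0,0,0,0,0,1]]]';python3 - <<'E'
from h import *
rep()
E
python3 -m crank '[[[0,0,0.01,0,0,0,1],[0,0,0.02,0,0,0,1],[0,0,0.03,0,0,0,1],[0,0,0.02,0,0,0,1],[0,0,0,0,0,0,1]]]'
python3 - <<'E'
from h import *
rep();snap('wrist','w12')
E
```

```text
t: 19.62
position: [0.4345, -0.11, -0.0021]
tcp_rot: [2.219, 2.222, 0.002]
wrist_force: [0.2, -0.3, -0.6]
gripper_width: 0.33
t 19.62 p [ 0.4345 -0.11   -0.0021] jaw 0.1 tilt [ 0.002  -0.0003] F [ 0.2 -0.3 -0.6] w 0.33 j [-0.12  0.51  0.35  2.23 -0.4   0.45  0.55]
t: 20.25
position: [0.4342, -0.1102, 0.0817]
tcp_rot: [2.219, 2.221, 0.002]
wrist_force: [0.1, -0.4, -0.7]
gripper_width: 0.329
t 20.25 p [ 0.4342 -0.1102  0.0817] jaw 0.0 tilt [ 0.0021 -0.0002] F [ 0.1 -0.4 -0.7] w 0.329 j [-0.23  0.34  0.48  2.21 -0.26  0.64  0.43]
```

View pics/w12.png

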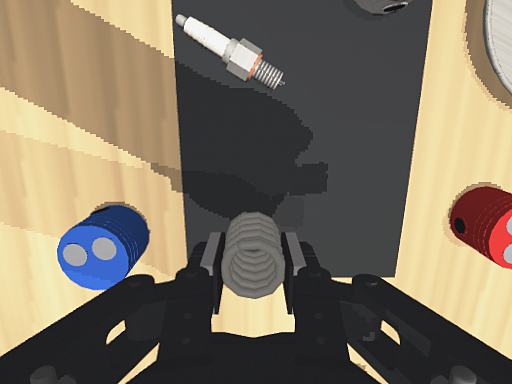

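```bash
python3 -m crank '[[[0,0,0.03,0,0,0,1],[0.022,0.0105,0.005,0,0,0,1],[0.022,0.0105,0.0,0,0,0,1],[0.022,0.0105,0.0,0,0,0,1],[0.022,0.0105,0.0,0,0,0,1],[0.022,0.0105,0.0,0,0,0,1],[0.022,0.0105,0.0,0,0,0,1],[0.022,0.0105,0.0,0,0,0,1],[0.022,0.0105,0.0,0,0,0,1],[0.022,0.0105,0.0,0,0,0,1],[0,0,0,0,0,0,1],[0,0,0,0,0,0,1]]]'
python3 - <<'E'
from h import *
rep();snap('wrist','w13')
E
```

```text
t: 21.8
position: [0.6273, -0.012, 0.1018]
tcp_rot: [-2.21, -2.208, 0.027]
wrist_force: [-0.6, -0.3, -0.4]
gripper_width: 0.328
t 21.8 p [ 0.6273 -0.012   0.1018] jaw -0.0 tilt [-0.0246 -0.0001] F [-0.6 -0.3 -0.4] w 0.328 j [-0.35  0.59  0.44  1.74 -0.3   0.9   0.22]
```

View pics/w13.png

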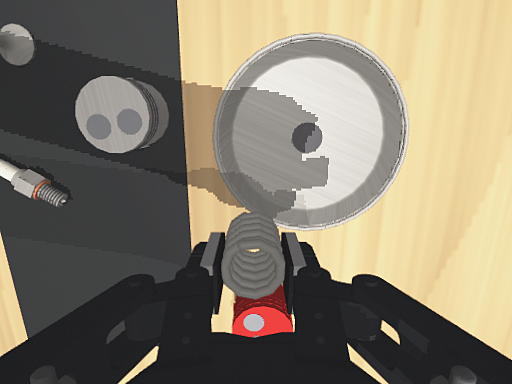

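```bash
python3 -m crank '[[[0.018,0.007,0.003,0,-0.012,0,1],[0.018,0.006,0,0,-0.012,0,1],[0,0,0,0,0,0,1],[0,0,0,0,0,0,1]]]'
python3 - <<'E'
from h import *
s=rep();s,c=snap('wrist','w14')
print(ray(c,(307,137),.003,s))
E
```

```text
t: 22.35
position: [0.6654, 0.0015, 0.1054]
tcp_rot: [2.223, 2.219, 0.002]
wrist_force: [0.6, 0.4, -0.1]
gripper_width: 0.333
t 22.35 p [0.6654 0.0015 0.1054] jaw -0.1 tilt [0.0017 0.0005] F [ 0.6  0.4 -0.1] w 0.333 j [-0.36  0.63  0.43  1.66 -0.32  0.92  0.2 ]
[0.7133211  0.04583537 0.003     ]
```

View pics/w14.png

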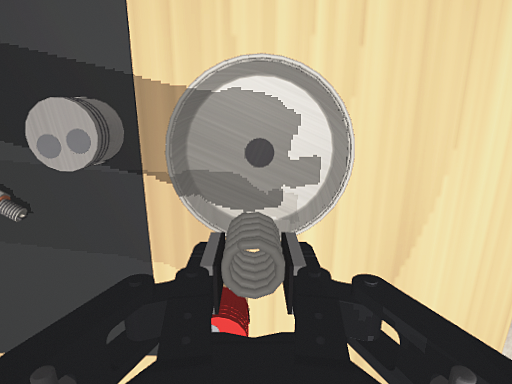

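```bash
python3 - <<'E'
from h import *
s,c=snap('wrist')
print(ray(c,(259,152),.003,s))
E
python3 -m crank '[[[0.004,0.0,-0.02,0,0,0,1],[0,0,-0.025,0,0,0,1],[0,0,-0.025,0,0,0,1],[0,0,-0.01,0,0,0,1],[0,0,0,0,0,0,1],[0,0,0,0,0,0,1]]]'
python3 - <<'E'
from h import *
s=rep()
E
```

```text
[0.67150887 0.03292612 0.003     ]
t: 23.2
position: [0.668, 0.0008, 0.0195]
tcp_rot: [-2.224, -2.218, 0.0]
wrist_force: [0.8, -0.1, -0.1]
gripper_width: 0.329
t 23.2 p [0.668  0.0008 0.0195] jaw -0.2 tilt [-0.0006  0.0005] F [ 0.8 -0.1 -0.1] w 0.329 j [-0.32  0.74  0.39  1.69 -0.37  0.79  0.24]
```

```bash
python3 -m crank '[[[0.001,0,-0.008,0,0,0,1],[0,0,-0.007,0,0,0,1],[0,0,-0.002,0,0,0,1],[0,0,0,0,0,0,1]]]'
python3 - <<'E'
from h import *
s=rep()
E
```

```text
t: 23.7
position: [0.6704, 0.001, 0.0031]
tcp_rot: [2.224, 2.218, 0.004]
wrist_force: [-0.2, -0.7, -0.7]
gripper_width: 0.334
t 23.7 p [0.6704 0.001  0.0031] jaw -0.2 tilt [0.0025 0.0009] F [-0.2 -0.7 -0.7] w 0.334 j [-0.31  0.77  0.38  1.68 -0.38  0.76  0.24]
```

```bash
python3 -m crank '[[[0,0,-0.003,0,0,0,1],[0,0,-0.001,0,0,0,1],[0,0,0,0,0,0,1]]]'
python3 -m crank '[[[0,0,0,0,0,0,0.6],[0,0,0,0,0,0,0.5],[0,0,0,0,0,0,0.4],[0,0,0,0,0,0,0.4]]]'
python3 -m crank '[[[0,0,0.02,0,0,0,0.4],[0,0,0.03,0,0,0,0.4],[0,0,0.03,0,0,0,0.4],[0,0,0.03,0,0,0,0],[0,0,0.0,0,0,0,0],[0,0,0.0,0,0,0,0]]]'
python3 - <<'E'
from h import *
s=rep();snap('wrist','w15')
E
```

```text
t: 24.08
position: [0.6706, 0.001, -0.0008]
tcp_rot: [2.223, 2.217, 0.004]
wrist_force: [-0.8, -0.1, 0.4]
gripper_width: 0.332
t: 24.58
position: [0.671, 0.001, -0.0003]
tcp_rot: [2.223, 2.217, 0.005]
wrist_force: [-0.7, -0.6, -0.3]
gripper_width: 0.606
t: 25.32
position: [0.6718, 0.0006, 0.1192]
tcp_rot: [2.222, 2.214, 0.011]
wrist_force: [-0.0, 0.3, 0.0]
gripper_width: 1.001
t 25.32 p [6.718e-01 6.000e-04 1.192e-01] jaw -0.2 tilt [0.0085 0.0015] F [-0.   0.3  0. ] w 1.001 j [-0.36  0.62  0.44  1.65 -0.31  0.94  0.19]
```

View pics/w15.png

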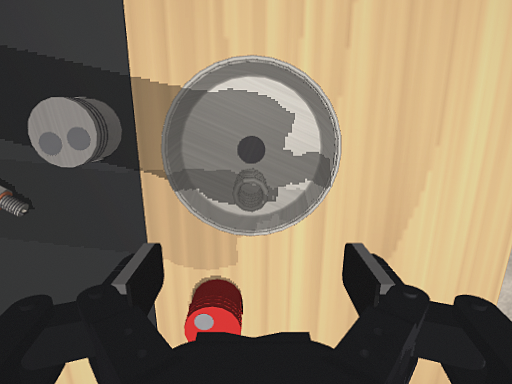

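```bash
python3 -m crank '[[[0,0,0.04,0,0.008,0,0],[-0.022,0.01,0.005,0,0,0,0],[-0.022,0.01,0.0,0,0,0,0],[-0.022,0.01,0.0,0,0,0,0],[-0.022,0.01,0.0,0,0,0,0],[-0.022,0.01,0.0,0,0,0,0],[-0.022,0.01,0.0,0,0,0,0],[-0.022,0.01,0.0,0,0,0,0],[-0.022,0.01,0.0,0,0,0,0],[-0.022,0.01,0.0,0,0,0,0],[0,0,0,0,0,0,0],[0,0,0,0,0,0,0]]]'
python3 - <<'E'
from h import *
rep();snap('wrist','w16')
E
```

```text
t: 26.88
position: [0.4617, 0.0909, 0.1552]
tcp_rot: [-2.22, -2.21, 0.025]
wrist_force: [0.6, -0.6, -0.5]
gripper_width: 1.0
t 26.88 p [0.4617 0.0909 0.1552] jaw -0.3 tilt [-0.0176 -0.005 ] F [ 0.6 -0.6 -0.5] w 1.0 j [-0.67  0.25  0.47  2.09 -0.15  0.85 -0.12]
```

View pics/w16.png

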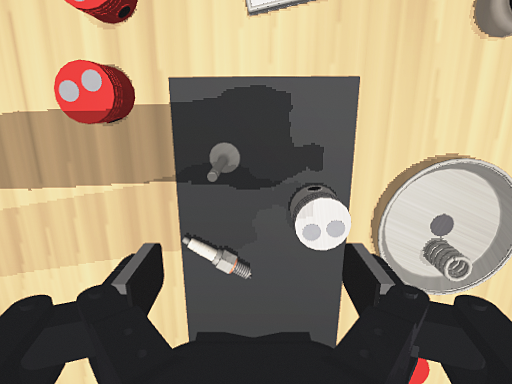

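```bash
python3 - <<'E'
from h import *
s,c=snap('wrist')
for n,uv,z in [('head',(225,158),.006),('tip',(213,177),.095),('piston',(323,224),.051),('plug hex',(228,261),.021),('tip',(186,238),.0135),('thr',(251,276),.0135),('spring',(458,267),.045),('dish',(441,225),.003)]: print(n,ray(c,uv,z,s).round(4))
E
```

```text
head [0.4305 0.1085 0.006 ]
tip [0.4307 0.1087 0.095 ]
piston [0.5266 0.053  0.051 ]
plug hex [ 0.4321 -0.0029  0.021 ]
tip [0.3856 0.0209 0.0135]
thr [ 0.4571 -0.026   0.0135]
spring [0.6688 0.0036 0.045 ]
dish [0.6703 0.0326 0.003 ]
```

```bash
python3 -m crank '[[[-0.014,0.008,0,0.003,-0.009,0.005,0],[-0.012,0.007,0,0.002,-0.009,0,0],[0,0,0,0,0,0,0],[0,0,0,0,0,0,0]]]'
python3 - <<'E'
from h import *
rep()
E
```

```text
t: 27.48
position: [0.4342, 0.1063, 0.155]
tcp_rot: [2.221, 2.22, 0.001]
wrist_force: [0.1, -0.4, -0.3]
gripper_width: 0.998
t 27.48 p [0.4342 0.1063 0.155 ] jaw -0.0 tilt [ 0.0013 -0.0002] F [ 0.1 -0.4 -0.3] w 0.998 j [-0.72  0.2   0.46  2.15 -0.12  0.81 -0.19]
```

```bash
python3 -m crank '[[[-0.004,0.002,-0.01,0,0,0,0],[0,0,-0.02,0,0,0,0],[0,0,-0.025,0,0,0,0],[0,0,-0.025,0,0,0,0],[0,0,-0.02,0,0,0,0],[0,0,0,0,0,0,0],[0,0,0,0,0,0,0]]]'
python3 - <<'E'
from h import *
rep();snap('wrist','w17')
E
```

```text
t: 28.35
position: [0.4299, 0.1079, 0.0499]
tcp_rot: [2.222, 2.218, -0.0]
wrist_force: [0.3, 0.4, -0.1]
gripper_width: 1.001
t 28.35 p [0.4299 0.1079 0.0499] jaw -0.1 tilt [ 0.0014 -0.0015] F [ 0.3  0.4 -0.1] w 1.001 j [-0.65  0.4   0.38  2.23 -0.27  0.56 -0.06]
```

View pics/w17.png

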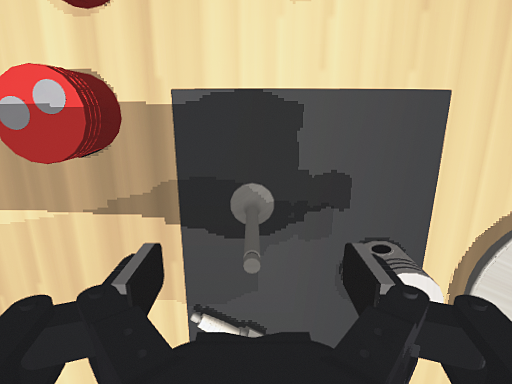

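```bash
python3 -m crank '[[[0.001,0.001,-0.01,0,0,0,0],[0,0,-0.01,0,0,0,0],[0,0,0,0,0,0,0],[0,0,0,0,0,0,0.4],[0,0,0,0,0,0,0.7],[0,0,0,0,0,0,0.85],[0,0,0,0,0,0,1],[0,0,0,0,0,0,1],[0,0,0,0,0,0,1],[0,0,0,0,0,0,1]]]'
python3 - <<'E'
from h import *
rep();snap('wrist','w18')
E
```

```text
t: 29.65
position: [0.4321, 0.1097, 0.0302]
tcp_rot: [2.221, 2.218, 0.006]
wrist_force: [0.6, -0.3, -0.5]
gripper_width: 0.072
t 29.65 p [0.4321 0.1097 0.0302] jaw -0.1 tilt [0.0047 0.0004] F [ 0.6 -0.3 -0.5] w 0.072 j [-0.63  0.44  0.36  2.23 -0.31  0.51 -0.03]
```

View pics/w18.png

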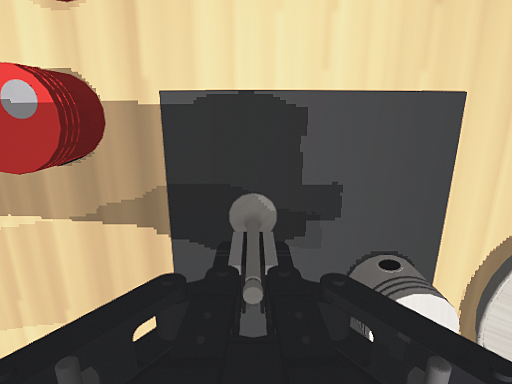

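```bash
python3 -m crank '[[[0,0,0.02,0,0,0,1],[0,0,0.03,0,0,0,1],[0,0,0.03,0,0,0,1],[0,0,0.01,0,0,0,1],[0.02,-0.0045,0.005,0,0,0,1],[0.022,-0.0045,0.0,0,0,0,1],[0.022,-0.0045,0.0,0,0,0,1],[0.022,-0.0045,0.0,0,0,0,1],[0.022,-0.0045,0.0,0,0,0,1],[0.022,-0.0045,0.0,0,0,0,1],[0.022,-0.0045,0.0,0,0,0,1],[0.022,-0.0045,0.0,0,0,0,1],[0.022,-0.0045,0.0,0,0,0,1],[0,0,0,0,0,0,1],[0,0,0,0,0,0,1]]]'
python3 - <<'E'
from h import *
rep();snap('wrist','w19')
E
```

```text
t: 31.58
position: [0.6256, 0.0679, 0.116]
tcp_rot: [-2.214, -2.218, 0.018]
wrist_force: [-0.5, 0.9, -0.3]
gripper_width: 0.07
t 31.57 p [0.6256 0.0679 0.116 ] jaw 0.1 tilt [-0.0141 -0.0024] F [-0.5  0.9 -0.3] w 0.07 j [-0.48  0.57  0.44  1.74 -0.29  0.92  0.08]
```

View pics/w19.png

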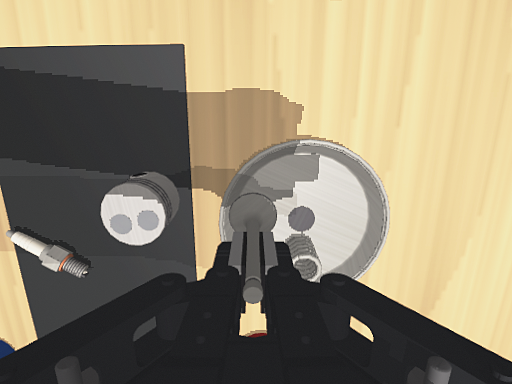

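```bash
python3 -m crank '[[[0.02,-0.003,0,0.002,-0.008,0,1],[0.02,-0.003,0,0,-0.006,0,1],[0,0,0,0,0,0,1],[0,0,0,0,0,0,1]]]'
python3 - <<'E'
from h import *
rep()
E
```

```text
t: 32.12
position: [0.6623, 0.0637, 0.1154]
tcp_rot: [-2.215, -2.223, 0.003]
wrist_force: [-0.4, -0.9, -0.4]
gripper_width: 0.073
t 32.12 p [0.6623 0.0637 0.1154] jaw 0.2 tilt [-0.0038  0.0014] F [-0.4 -0.9 -0.4] w 0.073 j [-0.45  0.62  0.44  1.65 -0.31  0.94  0.1 ]
```

```bash
python3 -m crank '[[[0.009,-0.002,-0.01,0,-0.004,0,1],[0,0,-0.02,0,0,0,1],[0,0,-0.02,0,0,0,1],[0,0,-0.01,0,0,0,1],[0,0,0,0,0,0,1],[0,0,0,0,0,0,1]]]'
python3 - <<'E'
from h import *
rep();snap('wrist','w20')
E
```

```text
t: 32.88
position: [0.669, 0.0622, 0.0494]
tcp_rot: [-2.214, -2.224, 0.003]
wrist_force: [-0.3, 0.2, -1.2]
gripper_width: 0.073
t 32.88 p [0.669  0.0622 0.0494] jaw 0.3 tilt [-0.0038  0.0014] F [-0.3  0.2 -1.2] w 0.073 j [-0.42  0.71  0.4   1.67 -0.35  0.84  0.14]
```

View pics/w20.png

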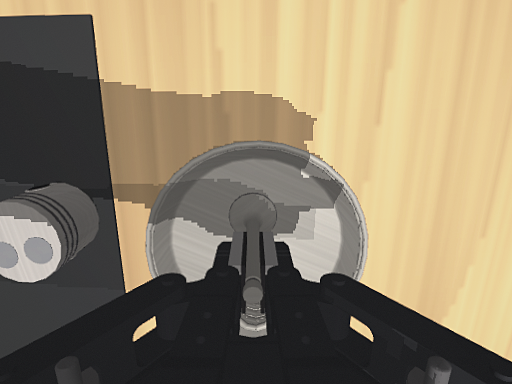

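```bash
python3 -m crank '[[[0.001,0,-0.008,0,-0.002,0,1],[0,0,-0.007,0,0,0,1],[0,0,-0.001,0,0,0,1],[0,0,0,0,0,0,1],[0,0,0,0,0,0,1]]]'
python3 - <<'E'
from h import *
rep()
E
```

```text
t: 33.55
position: [0.6709, 0.0624, 0.0337]
tcp_rot: [-2.216, -2.226, -0.003]
wrist_force: [-0.2, 0.2, -1.0]
gripper_width: 0.074
t 33.55 p [0.6709 0.0624 0.0337] jaw 0.3 tilt [0.0007 0.002 ] F [-0.2  0.2 -1. ] w 0.074 j [-0.41  0.73  0.39  1.67 -0.36  0.81  0.14]
```

```bash
python3 -m crank '[[[0,0,-0.003,0,0,0,1],[0,0,-0.0005,0,0,0,1],[0,0,0,0,0,0,1]]]'
python3 -m crank '[[[0,0,0,0,0,0,0.85],[0,0,0,0,0,0,0.75],[0,0,0,0,0,0,0.6],[0,0,0,0,0,0,0.5],[0,0,0,0,0,0,0.5]]]'
python3 - <<'E'
from h import *
rep();snap('wrist','w21')
E
```

```text
t: 33.92
position: [0.6711, 0.0625, 0.0303]
tcp_rot: [-2.216, -2.226, -0.004]
wrist_force: [-0.4, -0.0, -0.5]
gripper_width: 0.074
t: 34.55
position: [0.6716, 0.0625, 0.0309]
tcp_rot: [2.216, 2.227, 0.005]
wrist_force: [1.0, 0.7, 0.1]
gripper_width: 0.501
t 34.55 p [0.6716 0.0625 0.0309] jaw 0.3 tilt [0.0023 0.0023] F [1.  0.7 0.1] w 0.501 j [-0.41  0.73  0.39  1.67 -0.36  0.81  0.15]
```

View pics/w21.png

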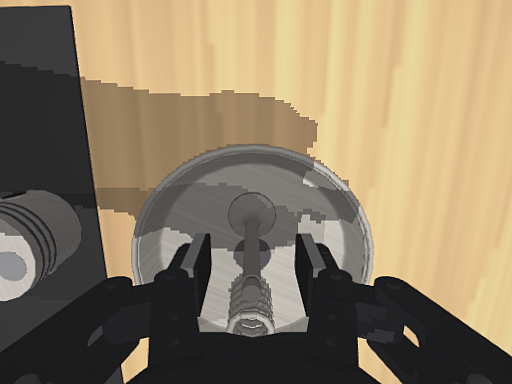

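```bash
python3 -m crank '[[[0,0,0.02,0,0,0,0.5],[0,0,0.03,0,0,0,0.5],[0,0,0.03,0,0,0,0.5],[0,0,0.03,0,0,0,0.3],[0,0,0.02,0,0,0,0],[-0.01,-0.001,0,0,0,0.145,0],[-0.01,-0.001,0,0,0,0.145,0],[-0.01,-0.001,0,0,0,0.145,0],[-0.01,-0.001,0,0,0,0.145,0],[-0.01,-0.001,0,0,0,0.145,0],[-0.01,-0.001,0,0,0,0.145,0],[-0.01,-0.001,0,0,0,0.145,0],[-0.01,-0.001,0,0,0,0.145,0],[-0.01,-0.001,0,0,0,0.145,0],[-0.01,-0.001,0,0,0,0.145,0],[-0.01,-0.001,0,0,0,0.145,0],[-0.01,-0.001,0,0,0,0.145,0],[0,0,0,0,0,0,0],[0,0,0,0,0,0,0]]]'
python3 - <<'E'
from h import *
rep();snap('wrist','w22');snap('scene','s22')
E
```

```text
t: 36.98
position: [0.555, 0.0454, 0.1947]
tcp_rot: [-0.345, 3.106, 0.031]
wrist_force: [0.7, 0.6, 0.1]
gripper_width: 0.997
t 36.98 p [0.555  0.0454 0.1947] jaw 102.7 tilt [0.0138 0.0213] F [0.7 0.6 0.1] w 0.997 j [-0.19  0.31  0.08  1.86 -0.05  0.95  1.7 ]
```

View pics/w22.png

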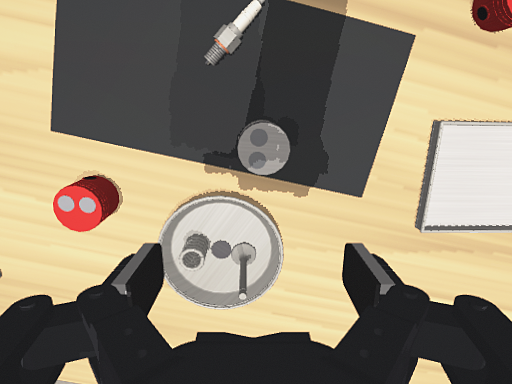

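View pics/s22.png

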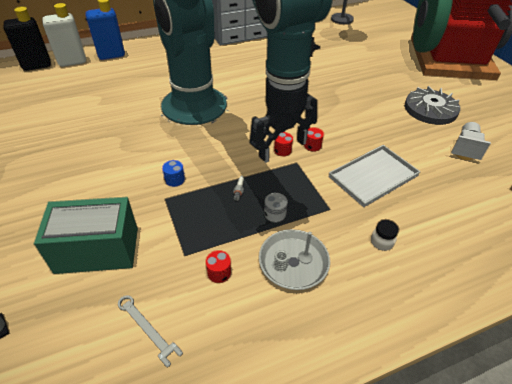

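```bash
python3 - <<'E'
from h import *
s,c=snap('wrist')
for n,uv,z in [('piston',(264,147),.051),('plug hex',(228,38),.021),('tip',(263,2),.0135),('thr',(208,63),.0135),('head',(243,254),.008),('dish',(221,249),.003),('trayA',(441,121),.016),('trayB',(415,231),.016)]: print(n,ray(c,uv,z,s).round(4))
E
```

```text
piston [0.5241 0.0522 0.051 ]
plug hex [ 0.4286 -0.0062  0.021 ]
tip [0.3868 0.0207 0.0135]
thr [ 0.4557 -0.0226  0.0135]
head [0.6689 0.0614 0.008 ]
dish [0.6706 0.0325 0.003 ]
trayA [0.4559 0.2428 0.016 ]
trayB [0.5886 0.2637 0.016 ]
```

```bash
python3 -m crank '[[[-0.013,0.003,-0.02,-0.01,0.007,-0.01,0],[-0.012,0.003,-0.03,-0.01,0.006,-0.007,0],[0,0,-0.025,0,0,0,0],[0,0,-0.02,0,0,0,0],[0,0,0,0,0,0,0],[0,0,0,0,0,0,0]]]'
python3 - <<'E'
from h import *
rep();snap('wrist','w23')
E
```

```text
t: 37.88
position: [0.5309, 0.0524, 0.0972]
tcp_rot: [-0.316, 3.124, -0.0]
wrist_force: [-0.5, -0.3, 1.1]
gripper_width: 0.997
t 37.88 p [0.5309 0.0524 0.0972] jaw 101.5 tilt [ 0.0016 -0.    ] F [-0.5 -0.3  1.1] w 0.997 j [-0.22  0.42  0.07  1.98 -0.04  0.74  1.65]
```

View pics/w23.png

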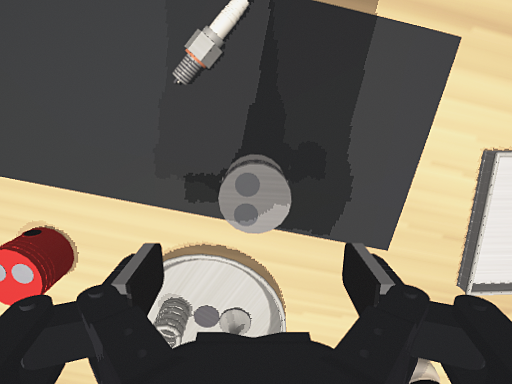

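```bash
python3 - <<'E'
from h import *
s,c=snap('wrist'); print(ray(c,(255,198),.051,s))
E
python3 -m crank '[[[-0.005,0,-0.01,0,0,0,0],[0,0,-0.02,0,0,0,0],[0,0,-0.02,0,0,0,0],[0,0,-0.01,0,0,0,0],[0,0,0,0,0,0,0],[0,0,0,0,0,0,0]]]'
python3 - <<'E'
from h import *
rep()
E
```

```text
[0.52476664 0.05223509 0.051     ]
t: 38.72
position: [0.5264, 0.0526, 0.0373]
tcp_rot: [-0.314, 3.119, 0.001]
wrist_force: [-0.3, -0.4, -0.5]
gripper_width: 1.003
t 38.73 p [0.5264 0.0526 0.0373] jaw 101.5 tilt [0.0067 0.001 ] F [-0.3 -0.4 -0.5] w 1.003 j [-0.21  0.51  0.06  2.02 -0.05  0.61  1.66]
```

```bash
python3 -m crank '[[[-0.001,0,-0.01,0,0.006,0,0],[0,0,-0.012,0,0,0,0],[0,0,-0.01,0,0,0,0],[0,0,-0.002,0,0,0,0],[0,0,0,0,0,0,0],[0,0,0,0,0,0,0]]]'
python3 - <<'E'
from h import *
rep()
E
python3 -m crank '[[[0,0,0,0,0,0,0.2],[0,0,0,0,0,0,0.3],[0,0,0,0,0,0,0.4],[0,0,0,0,0,0,0.6],[0,0,0,0,0,0,1],[0,0,0,0,0,0,1],[0,0,0,0,0,0,1]]]'
python3 - <<'E'
from h import *
rep()
E
```

```text
t: 39.48
position: [0.526, 0.0527, 0.0016]
tcp_rot: [-0.314, 3.124, 0.002]
wrist_force: [-0.5, -0.4, -0.6]
gripper_width: 0.998
t 39.48 p [0.526  0.0527 0.0016] jaw 101.5 tilt [0.0017 0.0014] F [-0.5 -0.4 -0.6] w 0.998 j [-0.21  0.57  0.05  2.03 -0.06  0.54  1.66]
t: 40.35
position: [0.5265, 0.0528, 0.0027]
tcp_rot: [-0.314, 3.122, 0.002]
wrist_force: [-0.9, 0.6, 1.0]
gripper_width: 0.597
t 40.35 p [0.5265 0.0528 0.0027] jaw 101.5 tilt [0.0032 0.0017] F [-0.9  0.6  1. ] w 0.597 j [-0.21  0.57  0.05  2.03 -0.06  0.54  1.66]
```

```bash
python3 -m crank '[[[0,0,0.015,0,0,0,1],[0,0,0.03,0,0,0,1],[0,0,0.03,0,0,0,1],[0,0,0.02,0,0,0,1],[-0.0024,0.015,0.0,0,0,0,1],[-0.0024,0.025,0.0,0,0,0,1],[-0.0024,0.025,0.0,0,0,0,1],[-0.0024,0.025,0.0,0,0,0,1],[-0.0024,0.025,0.0,0,0,0,1],[-0.0024,0.025,0.0,0,0,0,1],[-0.0024,0.025,0.0,0,0,0,1],[-0.0024,0.025,0.0,0,0,0,1],[-0.0024,0.025,0.0,0,0,0,1],[-0.0024,0.025,0.0,0,0,0,1],[-0.0024,0.025,0.0,0,0,0,1],[-0.0024,0.025,0.0,0,0,0,1],[0,0,0,0,0,0,1],[0,0,0,0,0,0,1]]]'
python3 - <<'E'
from h import *
rep();snap('wrist','w24')
E
```

```text
t: 42.6
position: [0.4786, 0.3623, 0.0914]
tcp_rot: [0.33, -3.107, 0.002]
wrist_force: [-0.6, -1.2, -1.8]
gripper_width: 0.596
t 42.6 p [0.4786 0.3623 0.0914] jaw 102.1 tilt [-0.0167 -0.0032] F [-0.6 -1.2 -1.8] w 0.596 j [-0.71  0.53  0.01  1.8  -0.02  0.82  1.1 ]
```

View pics/w24.png

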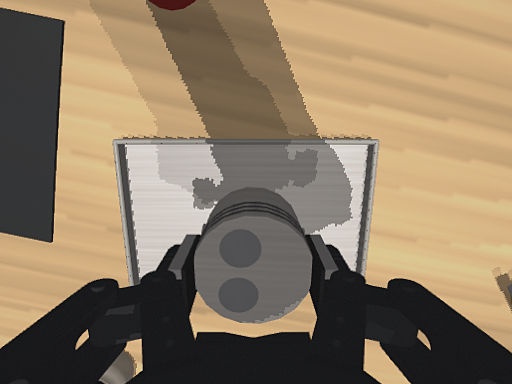

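```bash
python3 - <<'E'
from h import *
s,c=snap('wrist')
a=ray(c,(114,141),.016,s);b=ray(c,(378,141),.016,s);m=(a+b)/2;d=(b-a)/np.linalg.norm(b-a)
n=np.array([-d[1],d[0],0]); n=n*np.sign(n[0])
C=m+n*.0675; print(a,b,np.linalg.norm(b-a),np.degrees(np.arctan2(d[1],d[0])),C, 'piston',C+d*.045,'plug',C-d*.045)
E
```

```text
[0.45724129 0.24486331 0.016     ] [0.41310728 0.44953647 0.016     ] 0.20937744781834106 102.16846745102534 [0.5011577 0.361428  0.016    ] piston [0.49167229 0.40541694 0.016     ] plug [0.51064311 0.31743906 0.016     ]
```

```bash
python3 -m crank '[[[0.006,0.018,0.003,0.003,-0.008,0,1],[0.006,0.017,0,0,-0.008,0,1],[0,0,0,0,0,0,1],[0,0,0,0,0,0,1]]]'
python3 - <<'E'
from h import *
rep()
E
```

```text
t: 43.2
position: [0.4927, 0.399, 0.0952]
tcp_rot: [-0.328, 3.123, 0.001]
wrist_force: [-0.3, 1.0, -1.7]
gripper_width: 0.6
t 43.2 p [0.4927 0.399  0.0952] jaw 102.0 tilt [0.0016 0.0011] F [-0.3  1.  -1.7] w 0.6 j [-0.74  0.56  0.01  1.73 -0.01  0.84  1.05]
```

```bash
python3 -m crank '[[[0,0.003,-0.015,0,0,0,1],[0,0,-0.02,0,0,0,1],[0,0,-0.02,0,0,0,1],[0,0,-0.008,0,0,0,1],[0,0,0,0,0,0,1],[0,0,0,0,0,0,1]]]'
python3 - <<'E'
from h import *
rep();snap('wrist','w25')
E
```

```text
t: 43.95
position: [0.4917, 0.3998, 0.0257]
tcp_rot: [0.326, -3.123, 0.003]
wrist_force: [-0.3, 0.0, -0.5]
gripper_width: 0.601
t 43.95 p [0.4917 0.3998 0.0257] jaw 101.9 tilt [-0.0013 -0.0021] F [-0.3  0.  -0.5] w 0.601 j [-0.75  0.66  0.01  1.75 -0.01  0.73  1.05]
```

View pics/w25.png

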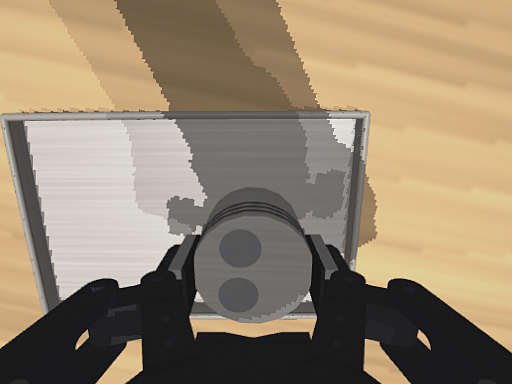

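```bash
python3 -m crank '[[[0,0,-0.008,0,0,0,1],[0,0,-0.008,0,0,0,1],[0,0,-0.003,0,0,0,1],[0,0,0,0,0,0,1],[0,0,0,0,0,0,1]]]'
python3 - <<'E'
from h import *
rep()
E
```

```text
t: 44.62
position: [0.4924, 0.4005, 0.0067]
tcp_rot: [-0.326, 3.124, -0.001]
wrist_force: [0.6, 0.8, -2.4]
gripper_width: 0.596
t 44.62 p [0.4924 0.4005 0.0067] jaw 101.9 tilt [ 0.0005 -0.0005] F [ 0.6  0.8 -2.4] w 0.596 j [-0.74  0.69  0.01  1.76 -0.01  0.69  1.05]
```

```bash
python3 -m crank '[[[0,0,-0.003,0,0,0,1],[0,0,-0.001,0,0,0,1],[0,0,0,0,0,0,1],[0,0,0,0,0,0,1]]]'
python3 -m crank '[[[0,0,0,0,0,0,0.35],[0,0,0,0,0,0,0.3],[0,0,0,0,0,0,0.22],[0,0,0,0,0,0,0.22]]]'
python3 -m crank '[[[0,0,0.015,0,0,0,0.22],[0,0,0.03,0,0,0,0.22],[0,0,0.03,0,0,0,0.22],[0,0,0.03,0,0,0,0.1],[0,0,0.02,0,0,0,0],[0,0,0,0,0,0,0],[0,0,0,0,0,0,0]]]'
python3 - <<'E'
from h import *
rep();snap('wrist','w26')
E
```

```text
t: 45.12
position: [0.4926, 0.4007, 0.0029]
tcp_rot: [-0.326, 3.124, -0.0]
wrist_force: [0.5, 0.1, -1.5]
gripper_width: 0.598
t: 45.62
position: [0.4934, 0.4013, 0.0038]
tcp_rot: [-0.326, 3.122, 0.002]
wrist_force: [-0.5, 0.2, 0.1]
gripper_width: 0.777
t: 46.5
position: [0.4936, 0.4015, 0.1379]
tcp_rot: [-0.325, 3.119, 0.005]
wrist_force: [1.3, -0.6, -0.5]
gripper_width: 1.003
t 46.5 p [0.4936 0.4015 0.1379] jaw 101.9 tilt [0.0055 0.0041] F [ 1.3 -0.6 -0.5] w 1.003 j [-0.75  0.51  0.02  1.7  -0.01  0.92  1.05]
```

View pics/w26.png

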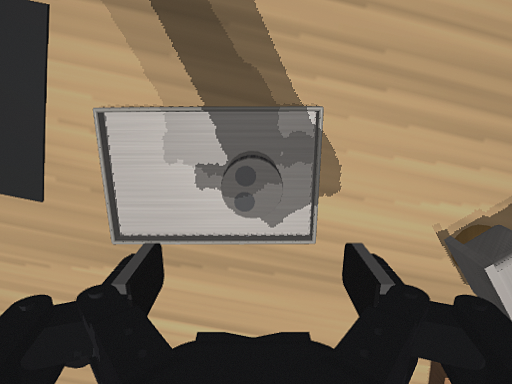

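```bash
python3 -m crank '[[[-0.0038,-0.015,0,0,0,-0.043,0],[-0.0038,-0.022,0,0,0,-0.043,0],[-0.0038,-0.022,0,0,0,-0.043,0],[-0.0038,-0.022,0,0,0,-0.043,0],[-0.0038,-0.022,0,0,0,-0.043,0],[-0.0038,-0.022,0,0,0,-0.043,0],[-0.0038,-0.022,0,0,0,-0.043,0],[-0.0038,-0.022,0,0,0,-0.043,0],[-0.0038,-0.022,0,0,0,-0.043,0],[-0.0038,-0.022,0,0,0,-0.043,0],[-0.0038,-0.022,0,0,0,-0.043,0],[-0.0038,-0.022,0,0,0,-0.043,0],[-0.0038,-0.022,0,0,0,-0.043,0],[-0.0038,-0.022,0,0,0,-0.043,0],[-0.0038,-0.022,0,0,0,-0.043,0],[-0.0038,-0.022,0,0,0,-0.043,0],[-0.0038,-0.022,0,0,0,-0.043,0],[0,0,0,0,0,0,0],[0,0,0,0,0,0,0]]]'
python3 - <<'E'
from h import *
rep();snap('wrist','w27')
E
```

```text
t: 48.92
position: [0.4195, 0.0046, 0.131]
tcp_rot: [-0.898, -3.004, 0.007]
wrist_force: [0.8, -0.7, -0.7]
gripper_width: 0.996
t 48.92 p [0.4195 0.0046 0.131 ] jaw 56.7 tilt [-0.0068 -0.0027] F [ 0.8 -0.7 -0.7] w 0.996 j [-0.37  0.19  0.31  2.22 -0.08  0.75  0.98]
```

View pics/w27.png

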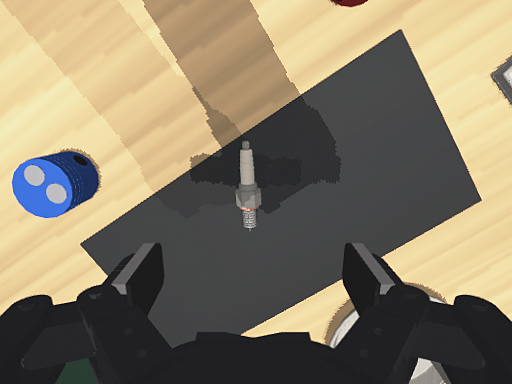

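```bash
python3 - <<'E'
from h import *
s,c=snap('wrist')
cv2.imwrite('pics/w27c.png',cv2.resize(cv2.cvtColor(c['pixels'],cv2.COLOR_RGB2BGR)[130:240,190:310],None,fx=5,fy=5,interpolation=cv2.INTER_CUBIC))
t=ray(c,(245.5,142),.0135,s);e=ray(c,(249.5,231),.0135,s);h=ray(c,(249,195),.022,s)
d=t-e;print(t,e,h,np.linalg.norm(d),np.degrees(np.arctan2(d[1],d[0])),e+d*33/87)
E
```

```text
[0.38278264 0.01949447 0.0135    ] [ 0.45868622 -0.02609958  0.0135    ] [ 0.42514593 -0.00439566  0.022     ] 0.08854473745281023 149.00744364973127 [ 0.42989521 -0.00880528  0.0135    ]
```

View pics/w27c.png

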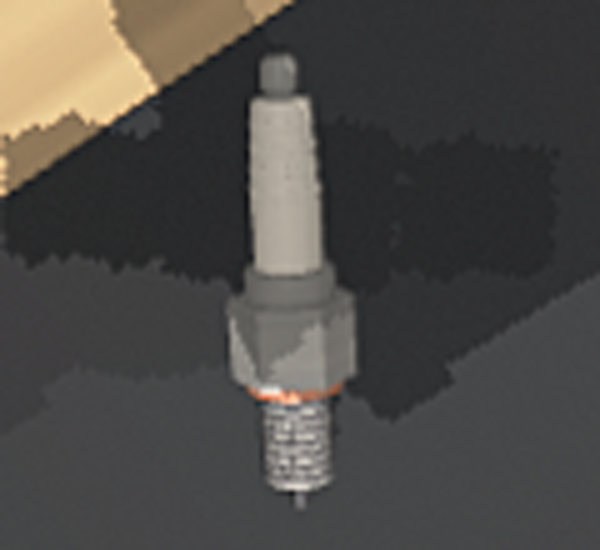

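```bash
python3 -m crank '[[[0.008,-0.011,-0.015,0.003,-0.006,0.037,0],[0,0,-0.025,0,0,0,0],[0,0,-0.025,0,0,0,0],[0,0,-0.015,0,0,0,0],[0,0,0,0,0,0,0],[0,0,0,0,0,0,0]]]'
python3 - <<'E'
from h import *
rep();snap('wrist','w28')
E
```

```text
t: 49.78
position: [0.4299, -0.0018, 0.0492]
tcp_rot: [0.826, 3.03, 0.003]
wrist_force: [0.1, -0.5, 0.6]
gripper_width: 0.999
t 49.77 p [ 0.4299 -0.0018  0.0492] jaw 59.5 tilt [0.0019 0.0017] F [ 0.1 -0.5  0.6] w 0.999 j [-0.3   0.37  0.26  2.25 -0.19  0.54  1.15]
```

View pics/w28.png

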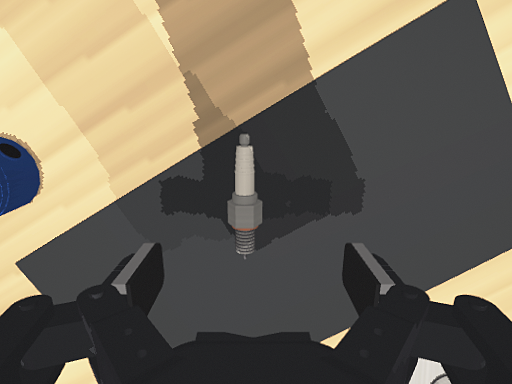

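```bash
python3 -m crank '[[[-0.001,-0.005,-0.015,0,0.002,0,0],[0,0,-0.015,0,0,0,0],[0,0,-0.01,0,0,0,0],[0,0,0,0,0,0,0],[0,0,0,0,0,0,0]]]'
python3 - <<'E'
from h import *
rep()
s,c=snap('wrist','w29')
E
```

```text
t: 50.45
position: [0.43, -0.0074, 0.0081]
tcp_rot: [0.825, 3.029, 0.005]
wrist_force: [-0.4, -0.2, -0.2]
gripper_width: 0.994
t 50.45 p [ 0.43   -0.0074  0.0081] jaw 59.5 tilt [0.003  0.0022] F [-0.4 -0.2 -0.2] w 0.994 j [-0.25  0.46  0.22  2.26 -0.24  0.44  1.2 ]
```

View pics/w29.png

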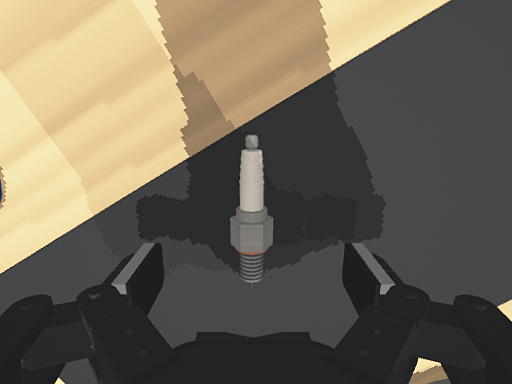

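```bash
python3 -m crank '[[[-0.001,0,-0.007,0,0.003,0,0],[0,0,-0.007,0,0,0,0],[0,0,-0.001,0,0,0,0],[0,0,0,0,0,0,0],[0,0,0,0,0,0,0.5],[0,0,0,0,0,0,0.6],[0,0,0,0,0,0,0.65],[0,0,0,0,0,0,0.65]]]'
python3 -m crank '[[[0,0,0,0,0,0,1],[0,0,0,0,0,0,1],[0,0,0,0,0,0,1],[0,0,0,0,0,0,1]]]'
python3 - <<'E'
from h import *
rep()
E
```

```text
t: 51.5
position: [0.4297, -0.0072, -0.0071]
tcp_rot: [0.825, 3.03, 0.004]
wrist_force: [-0.3, 0.4, 0.0]
gripper_width: 0.351
t: 52.0
position: [0.4298, -0.0071, -0.0069]
tcp_rot: [0.825, 3.03, 0.005]
wrist_force: [-0.8, -0.0, 1.2]
gripper_width: 0.186
t 52.0 p [ 0.4298 -0.0071 -0.0069] jaw 59.5 tilt [0.0021 0.0026] F [-0.8 -0.   1.2] w 0.186 j [-0.23  0.49  0.2   2.26 -0.25  0.4   1.22]
```

```bash
python3 -m crank '[[[0,0,0,0,0,0,0.6],[0,0,0,0,0,0,0.5],[0,0,0,0,0,0,0.5],[0,0,-0.004,0,0,0,0.5],[0,0,-0.004,0,0,0,0.5],[0,0,0,0,0,0,0.5]]]'
python3 - <<'E'
from h import *
rep();snap('wrist','w30')
E
```

```text
t: 52.75
position: [0.4297, -0.0072, -0.0156]
tcp_rot: [0.825, 3.03, 0.005]
wrist_force: [-0.9, -0.5, -0.1]
gripper_width: 0.5
t 52.75 p [ 0.4297 -0.0072 -0.0156] jaw 59.5 tilt [0.0018 0.0025] F [-0.9 -0.5 -0.1] w 0.5 j [-0.22  0.51  0.19  2.27 -0.26  0.38  1.23]
```

View pics/w30.png

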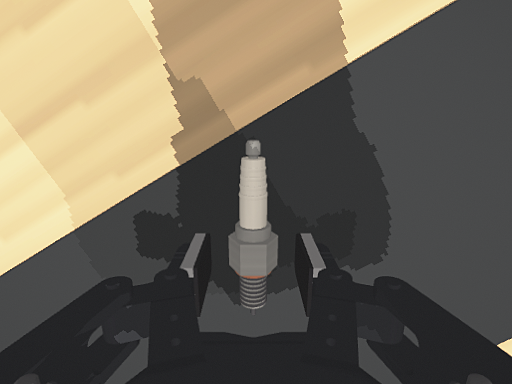

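```bash
python3 -m crank '[[[0,0,-0.003,0,0,0,0.5],[0,0,0,0,0,0,0.55],[0,0,0,0,0,0,0.65],[0,0,0,0,0,0,0.65]]]'
python3 -m crank '[[[0,0,0,0,0,0,0.75],[0,0,0,0,0,0,1],[0,0,0,0,0,0,1],[0,0,0,0,0,0,1]]]'
python3 - <<'E'
from h import *
rep()
E
```

```text
t: 53.3
position: [0.4299, -0.0072, -0.0187]
tcp_rot: [0.825, 3.03, 0.005]
wrist_force: [-0.3, -0.1, -0.3]
gripper_width: 0.349
t: 53.8
position: [0.4299, -0.0072, -0.0183]
tcp_rot: [0.825, 3.03, 0.005]
wrist_force: [-0.7, -0.7, 1.1]
gripper_width: 0.248
t 53.8 p [ 0.4299 -0.0072 -0.0183] jaw 59.5 tilt [0.0025 0.0027] F [-0.7 -0.7  1.1] w 0.248 j [-0.22  0.52  0.19  2.27 -0.26  0.37  1.23]
```

```bash
python3 -m crank '[[[0,0,0.01,0,0,0,1],[0,0,0.02,0,0,0,1],[0,0,0.03,0,0,0,1],[0,0,0.03,0,0,0,1],[0,0,0.01,0,0,0,1],[0,0,0,0,0,0,1]]]'
python3 - <<'E'
from h import *
rep();snap('wrist','w31');snap('scene','s31');im=cv2.imread('pics/s31.png');cv2.imwrite('pics/s31c.png',cv2.resize(im[80:220,160:310],None,fx=4,fy=4,interpolation=cv2.INTER_CUBIC))
E
```

```text
t: 54.55
position: [0.4292, -0.0072, 0.0858]
tcp_rot: [0.825, 3.03, 0.005]
wrist_force: [-0.6, 0.7, -0.5]
gripper_width: 0.245
t 54.55 p [ 0.4292 -0.0072  0.0858] jaw 59.5 tilt [0.0022 0.003 ] F [-0.6  0.7 -0.5] w 0.245 j [-0.32  0.29  0.3   2.24 -0.15  0.63  1.13]
```

View pics/w31.png

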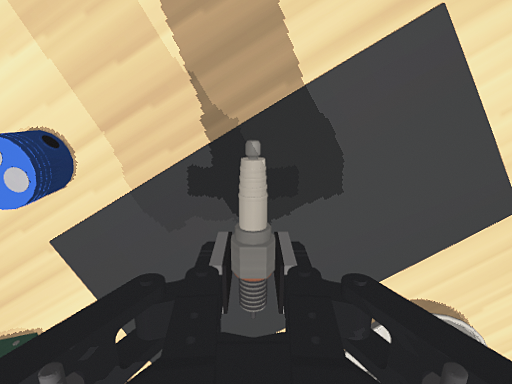

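View pics/s31c.png

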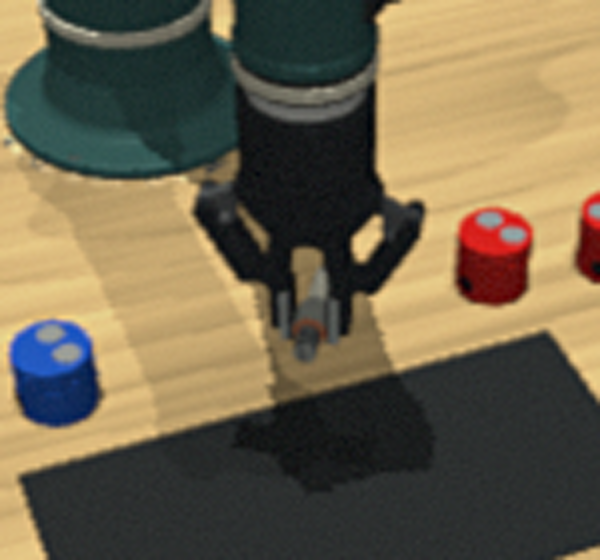

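```bash
python3 -m crank '[[[0.0065,0.015,0.005,0,0,0.055,1],[0.0065,0.023,0.003,0,0,0.055,1],[0.0065,0.023,0,0,0,0.055,1],[0.0065,0.023,0,0,0,0.055,1],[0.0065,0.023,0,0,0,0.055,1],[0.0065,0.023,0,0,0,0.055,1],[0.0065,0.023,0,0,0,0.055,1],[0.0065,0.023,0,0,0,0.055,1],[0.0065,0.023,0,0,0,0.055,1],[0.0065,0.023,0,0,0,0.055,1],[0.0065,0.023,0,0,0,0.055,1],[0.0065,0.023,0,0,0,0.055,1],[0.0065,0.023,0,0,0,0.055,1],[0,0,0,0,0,0,1],[0,0,0,0,0,0,1]]]'
python3 - <<'E'
from h import *
rep();snap('wrist','w32')
E
```

```text
t: 56.52
position: [0.5164, 0.307, 0.09]
tcp_rot: [0.37, -3.114, 0.001]
wrist_force: [-0.8, -0.1, -0.7]
gripper_width: 0.243
t 56.52 p [0.5164 0.307  0.09  ] jaw 103.6 tilt [-0.0055 -0.0014] F [-0.8 -0.1 -0.7] w 0.243 j [-0.63  0.53  0.05  1.82 -0.04  0.81  1.25]
```

View pics/w32.png

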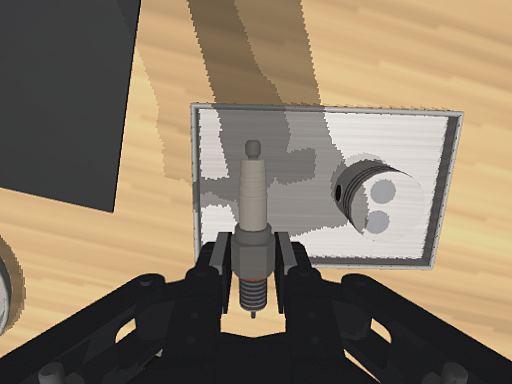

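```bash
python3 -m crank '[[[0.004,0.009,-0.01,0.001,-0.005,-0.028,1],[0,0,-0.02,0,0,0,1],[0,0,-0.02,0,0,0,1],[0,0,-0.015,0,0,0,1],[0,0,0,0,0,0,1],[0,0,0,0,0,0,1]]]'
python3 - <<'E'
from h import *
rep();snap('wrist','w33')
E
```

```text
t: 57.32
position: [0.5213, 0.3152, 0.022]
tcp_rot: [-0.313, 3.125, -0.001]
wrist_force: [0.7, 0.5, 0.4]
gripper_width: 0.245
t 57.33 p [0.5213 0.3152 0.022 ] jaw 101.4 tilt [ 0.001  -0.0005] F [0.7 0.5 0.4] w 0.245 j [-0.64  0.64  0.06  1.82 -0.05  0.68  1.21]
```

View pics/w33.png

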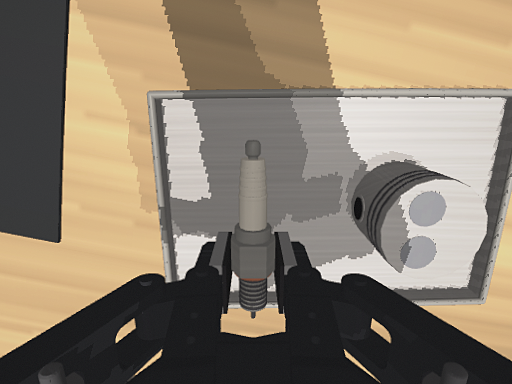

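```bash
python3 -m crank '[[[0,0,-0.012,0,0,0,1],[0,0,-0.012,0,0,0,1],[0,0,-0.006,0,0,0,1],[0,0,0,0,0,0,1],[0,0,0,0,0,0,1]]]'
python3 - <<'E'
from h import *
rep()
E
```

```text
t: 58.0
position: [0.5218, 0.3155, -0.0092]
tcp_rot: [-0.312, 3.124, 0.0]
wrist_force: [-0.2, 0.4, -0.2]
gripper_width: 0.248
t 58.0 p [ 0.5218  0.3155 -0.0092] jaw 101.4 tilt [0.0022 0.0005] F [-0.2  0.4 -0.2] w 0.248 j [-0.64  0.68  0.05  1.83 -0.05  0.63  1.22]
```

```bash
python3 -m crank '[[[0,0,-0.005,0,0,0,1],[0,0,-0.002,0,0,0,1],[0,0,0,0,0,0,1],[0,0,0,0,0,0,1]]]';python3 -m crank '[[[0,0,-0.0015,0,0,0,1],[0,0,0,0,0,0,1]]]'
```

```text
t: 58.5
position: [0.5222, 0.3158, -0.0161]
tcp_rot: [-0.312, 3.123, 0.001]
wrist_force: [0.3, 0.9, -0.6]
gripper_width: 0.246
t: 58.75
position: [0.5223, 0.3158, -0.0175]
tcp_rot: [-0.312, 3.123, 0.001]
wrist_force: [1.2, 0.2, -0.9]
gripper_width: 0.246
```

```bash
python3 -m crank '[[[0,0,0,0,0,0,0.7],[0,0,0,0,0,0,0.6],[0,0,0,0,0,0,0.55],[0,0,0,0,0,0,0.55]]]'
python3 -m crank '[[[0,0,0.015,0,0,0,0.55],[0,0,0.03,0,0,0,0.55],[0,0,0.03,0,0,0,0.55],[0,0,0.03,0,0,0,0.3],[0,0,0.03,0,0,0,0],[0,0,0.03,0,0,0,0],[0,0,0,0,0,0,0],[0,0,0,0,0,0,0]]]'
python3 - <<'E'
from h import *
rep();snap('wrist','w34')
E
```

```text
t: 59.25
position: [0.5226, 0.316, -0.0172]
tcp_rot: [-0.312, 3.122, 0.002]
wrist_force: [-0.1, 0.8, 0.3]
gripper_width: 0.452
t: 60.25
position: [0.5227, 0.316, 0.1599]
tcp_rot: [-0.311, 3.117, 0.006]
wrist_force: [0.2, -0.5, 0.2]
gripper_width: 0.998
t 60.25 p [0.5227 0.316  0.1599] jaw 101.4 tilt [0.0083 0.0048] F [ 0.2 -0.5  0.2] w 0.998 j [-0.65  0.45  0.07  1.76 -0.04  0.93  1.2 ]
```

View pics/w34.png

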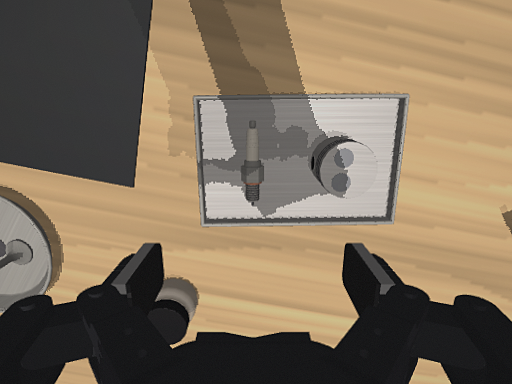

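```bash
python3 -m crank '[[[-0.02,0.02,0.02,0,0,0,0],[-0.02,0.03,0.02,0,0,0,0],[-0.02,0.04,0.01,0,0,0,0],[-0.02,0.04,0,0,0,0,0],[-0.02,0.04,0,0,0,0,0],[0,0,0,0,0,0,0],[0,0,0,0,0,0,0],[0,0,0,0,0,0,0]]]'
python3 - <<'E'
from h import *
rep();snap('top','t35');snap('scene','s35')
c=snap('top')[1]
a=cv2.imread('pics/top0.png').astype(int);b=cv2.imread('pics/t35.png').astype(int)
for n,(y0,y1,x0,x1) in dict(jar=(112,145,152,185),wrench=(98,165,340,385)).items(): print(n,abs(a-b)[y0:y1,x0:x1].mean(), abs(a-b)[y0:y1,x0:x1].max())
im=b.astype(np.uint8); cv2.imwrite('pics/t35c.png',cv2.resize(im[95:250,85:285],None,fx=3.8,fy=3.8,interpolation=cv2.INTER_CUBIC))
im=cv2.imread('pics/s35.png');cv2.imwrite('pics/s35c.png',cv2.resize(im[120:300,240:440],None,fx=3.3,fy=3.3,interpolation=cv2.INTER_CUBIC))
E
```

```text
t: 61.3
position: [0.4175, 0.485, 0.203]
tcp_rot: [0.305, -3.125, 0.011]
wrist_force: [-0.2, -0.5, -0.4]
gripper_width: 0.999
t 61.3 p [0.4175 0.485  0.203 ] jaw 101.1 tilt [-0.0012 -0.0069] F [-0.2 -0.5 -0.4] w 0.999 j [-0.93  0.46  0.02  1.63 -0.01  1.06  0.86]
jar 4.263850627486991 20
wrench 4.55975677169707 19
```

View pics/t35c.png

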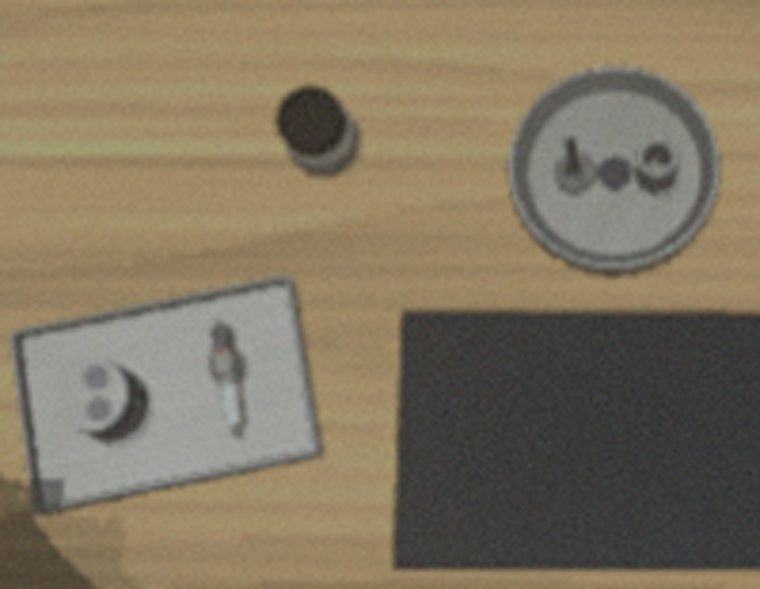

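View pics/s35c.png

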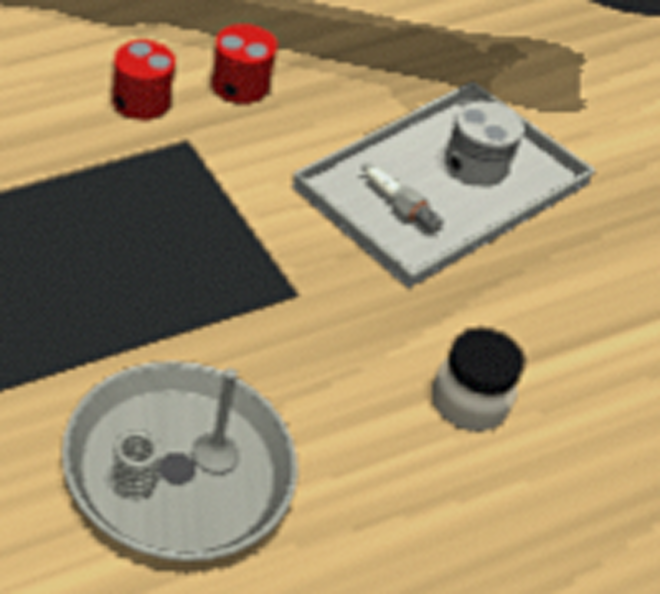

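View pics/s35.png

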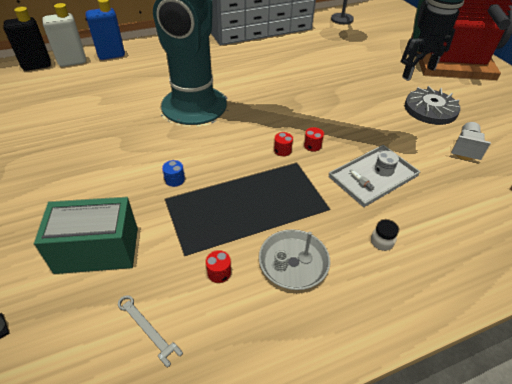

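```bash
python3 - <<'E'
from h import *
s,c=snap('scene')
f=lambda x,y:(240+(x+.5)/3.3-.5,120+(y+.5)/3.3-.5)
print('scene',ray(c,f(216,456),.006).round(4),ray(c,f(231,377),.095).round(4),'spring top',ray(c,f(137,447),.045).round(4))
s,c=snap('top')
f=lambda x,y:(85+(x+.5)/3.8-.5,95+(y+.5)/3.8-.5)
print('top',ray(c,f(574,174),.006).round(4),ray(c,f(571,142),.095).round(4),'spr',ray(c,f(658,158),.045).round(4))
E
```

```text
scene [0.6742 0.0625 0.006 ] [0.6747 0.0621 0.095 ] spring top [0.6709 0.0016 0.045 ]
top [0.6701 0.0618 0.006 ] [0.6649 0.0591 0.095 ] spr [ 0.6701 -0.0012  0.045 ]
```

```bash
python3 - <<'E'
from h import *
print(env.sign_off())
E
```

```text
the job is handed in; nothing more can be done
None
```

I handed the job in at about 61 s of the 120 s. All five parts are where the task wants them as far as the cameras can show; only the broken plug's rest on the box floor is unseen.

- **Broken plug:** I pushed it through the flap and let go, and it was no longer between the fingers. The flap shut again, so the plug lying on the floor of the box is inferred, not seen.
- **Dish:** the spring stands at about (0.670, 0.001) and the valve at about (0.672, 0.062), each roughly 30 mm from the dish centre. The scene camera puts the valve's stem tip within 1 mm of its head, so upright. My rougher top-camera reading gives about 6 mm (0.07 rad), still inside the 0.15 rad limit.
- **Tray:** the piston stands upright, and the whole plug lies flat beside it.
- **Bystanders:** the jar and wrench areas in the top picture match the first picture apart from image noise.

**What went wrong or disagreed:**
- **Fingertip height:** the real fingertips sat about 15–27 mm higher than the reported TCP. My first grasp closed above the broken plug, and I re-did it lower.
- **Slipping grip:** that second grasp was still high on the hexagon. The broken plug slid down in the jaws while I pushed the flap open, but it still went in.
- **Whole plug:** I noticed a high grip again and re-gripped lower before lifting.

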